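Put the clean grinding balls away

ROBOT

A 6-joint arm with a two-finger parallel gripper is mounted at the origin on a cart in front of the work surface, level with it; the furniture and walls round the work are solid. World frame = base frame: x ahead of the robot, y to its left, z up, the work surface at z = 0. Lengths are in m, angles in rad, forces in N, time in s.
With the tool pointing down it reaches from about 0.375 to 0.975 m from the base axis. Payload 3.8 kg.
Tool frame: the origin (TCP) lies at the very end of the fingers, on their centre line; the grasp point (between the pads) lies 19 mm behind it; z points along the fingers, y is the line along which they close (so a half turn about z gives the same grasp; the last joint's range is limited). The gripper opens to 85 mm and grips with 20 to 120 N. Pads are 22 mm wide; open, the fingers measure 114 mm over their backs; the gripper's body (76 mm by 85 mm) begins 54 mm behind the grasp point. The pads swing forward as they close: fully open they stand 13 mm farther back than shut.
Start: joints at [1.272, 0.264, 1.604, -0, 1.274, -0.037], TCP at [0.175, 0.652, 0.231] pointing down, gripper open.
Joint ranges: [-2.63, 2.63], [-0.94, 2.18], [0.31, 2.57], [-1.31, 4.45], [0, 2.66], [-2.55, 2.55]. Speed limits (rad/s): [2.57, 2.57, 3.14, 3.14, 3.14, 3.14].

INTERFACE

Orientations are given as a rotation vector (axis times angle).
In Python, from workcell import read_state, read_camera, calibration, finish_job gives the robot as it stands.
- The arm moves only by the tool step_arm, never from a script. Its argument "commands" is a list of rows, each an object of numbers: "fingers": the gripper's target within -1 to 1 (shut at 1, half-way at 0, fully open at -1); "dx", "dy", "dz": the shift along the tool's x, y, z in m; "roll": the turn about the tool's z in degrees. In form: [{"fingers": .., "dx": .., "dy": .., "dz": .., "roll": ..}, ...]. A call has 1 to 8 rows; each row is the pose to reach, as a shift and turn from the pose commanded when the call began, along the tool's axes at that moment; what a row does not reach only later rows make up. A row lasts 1/8 s, in which the tool goes at most 62.5 mm and 10.7 degrees, less where a joint would pass 70% of its speed; a pose out of reach is approached as far as the arm can. A call with a gripper value outside its range is refused whole. The fingers move at their own pace and stop on an object; "squeeze" is the grip in N (left out, the last holds). Time passes only in rows, so rows that repeat a pose let the fingers close. It gives the time, the measured TCP pose, the force, the opening and the grip force at its end, in the units of the state.
- read_state(): the state, without advancing time (a new reading comes with each control period).
- read_camera(name): name is "scene" or "top" or "wrist"; returns (picture, depth): 480x640x3 uint8, blue, green, red; 480x640 float32, m along the optical axis (not along the pixel's ray), 0 where there is no reading.
- calibration(name): a dict with "intrinsics" (3x3 intrinsics, pixels), "world_to_cam" (4x4, takes a point from world to camera coordinates). Camera axes: x right, y up, looking along -z (the intrinsics and any distortion apply to the point x, -y, -z); pixel columns grow to the right and rows downward; lengths in m; the calibration is good to about 2 mm. A picture is of the moment at which its call begins: read the wrist's pose just before it. calibration takes no time and is no camera call; for the wrist camera it gives the pose at the moment of the call.
- finish_job(): hands the job in; it is judged then, once.
The state is a dict: "time": time; "q": joint angles; "joint_vel": joint speeds; "joint_torque": joint torques, N m; "tool_pos": TCP position; "tcp_rot": TCP orientation; "wrist_force": force on the tool from outside, world axes, zero at the start; "torque": the same for the moment, N m; "width": opening from 0.0 (shut) to 1.0 (fully open); "grip_force": force on a finger pad.
Only numpy, scipy, OpenCV 4.12 (cv2) and the standard library are available. Lean on these libraries where they do the work, as an engineer would, in place of code of your own. Each camera call takes 0.05 s, during which the arm holds its last target. There are 200 camera calls.

TASK

The washed ceramic grinding balls are dry and have to be put away without being fingered: using the scoop, never the fingers, move every ball from the steel drying tray into the white cup, and stand the scoop back upright in the empty tray. Put the green lid on the cup so that it sits flat and fully down, stand the covered cup upright in the front compartment of the drawer unit and push the drawer fully shut; leave the marker pen and the loose vial where they are.

Things in the scene. Friction and masses are not known exactly. Their poses are not given: they have to be found in the camera images.
- tray: stainless drying tray, fixed, standing on the bench; flat floor 250 mm long (x) and 57 mm wide, 3 mm thick; upright sides to 31 mm above the bench, then a rim flaring out to 38 mm, 77 mm over all; both ends slope outwards at 55 degrees from level, from the floor's end up to 31 mm. Origin at the centre of the underside. Balls lie in its -x half, nearer the robot; the scoop stands in its +x half
- scoop_grip (a point): metal hand scoop, 0.13 kg, with an upright blue grip; this is the point to take it by from above, 92 mm above the pan's underside. x points away from the nose, z up as it stands. The grip is 16 mm thick along y (two flat faces), 26 mm along x, from 54 mm below to 25 mm above this point, leaning 10 degrees back. It stands stably on its flat pan; its rearmost foot is at x = -5 mm
- scoop_nose (a point): middle of the scoop's straight front edge (its nose), at the pan's underside; the nose faces -x of the tray; axes as for scoop_grip, which lies 108 mm behind (+x) and 92 mm above it. The flat pan is 1.6 mm thick, 51 mm wide (47.8 mm inside) and open in front; side walls, 26 mm high, begin 18 mm behind the nose; the back wall, 30 mm high, is 90 mm behind it
- ball_0_center (a point): centre of a white ceramic grinding ball, 20 mm across, 18 g; it starts to roll on a slope of about 11 degrees; three to five of the five are present
- ball_1_center (a point): centre of a white ceramic grinding ball, 20 mm across, 18 g; it starts to roll on a slope of about 11 degrees; three to five of the five are present
- ball_2_center (a point): centre of a white ceramic grinding ball, 20 mm across, 18 g; it starts to roll on a slope of about 11 degrees; three to five of the five are present
- ball_3_center (a point): centre of a white ceramic grinding ball, 20 mm across, 18 g; it starts to roll on a slope of about 11 degrees; three to five of the five are present
- ball_4_center (a point): centre of a white ceramic grinding ball, 20 mm across, 18 g; it starts to roll on a slope of about 11 degrees; three to five of the five are present
- cup_center (a point): empty white specimen cup, 66 mm high, outside 50 mm wide at the foot and 61 mm at the rim, inside about 43 mm wide at the floor (3 mm thick) and 54 mm at the rim, 60 g; this point is on its axis, half-way up (33 mm above its foot); z is up
- lid_center (a point): green stopper lid of the cup, 25 mm high in all: a plug 42 mm across and 5 mm deep that drops inside the cup's rim, a flange 58 mm across and 4 mm thick that rests on the rim, and on top a knob 20 mm across and 16 mm high to take it by. It stands on its plug. This point is on its axis, 12.5 mm above the plug's underside; on the cup it lies 40 mm above cup_center
- store_drawer0 (a joint): drawer of the white drawer unit (220 mm deep, 200 mm wide, 129 mm high, grey front): how far it is pulled out, in m; 0 is shut, 0.149 fully out; it starts shut or a little ajar, slides easily (about 1 N) and stays where it is left
- store_drawer0_handle (a point): middle of the drawer's bar handle (bar 100 mm along y, 11 mm thick, 35 mm before the drawer's face); it moves with the drawer, which pulls out along -x. In this frame the front compartment runs from x = 56 to 175 mm (a cross divider 50 mm high ends it) and y = -79 to 79 mm, floor at z = -69 mm, side walls up to z = 16 mm, front panel to 25 mm. Unit's top at z = 38 mm; its front edge at x = 50 mm when shut
- pen: orange and black marker pen lying on the bench, 122 mm long along its y axis, 11 mm thick; to be left alone
- vial: small white vial with a pink cap standing on the bench, 33 mm wide, 70 mm high, origin at its foot; to be left alone
Things that resemble listed ones, but are neither listed nor needed, are in the scene too. There is more than one size of the part that bears cup_center; the job needs the largest.

How it is judged:
By the outcome, as a careful person would: the job done as asked, in the order asked, and still so for the second after the job is handed in, with the robot touching nothing.
Of ball_0, ball_1, ball_2, ball_3, ball_4 only 3 to 5 are there at a start; the rules pass over those that are not, and their reading is None.
At some moment in a run one of cup, lid may be knocked a few centimetres aside while the robot is not near it.
It also fails if it takes over 210 s, if anything falls off the work surface, if the arm or the gripper's body presses on something with over 40 N, if the wrist force passes 120 N, or if a joint passes its speed limit or range.

## Working session

There is one attempt and no reset: what is moved stays moved. The work goes in short steps, Python scripts to look and compute and a tool call to move; the robot and the scene stay as the last step left them, time stands still between calls to the robot, and variables do not carry over. Pictures are saved under pics/ and viewed, at most 14 in all, crops included, and the job is handed in when it is done.

Besides the shell and the picture viewer there is one more tool, called after "Request:" by a JSON object that holds its "fn" and its "kwargs". step_arm: Moves the arm, as the interface text tells. Its arguments: {"type":"object","properties":{"commands":{"type":"array","items":{"type":"object","properties":{"fingers":{"type":"number"},"dx":{"type":"number"},"dy":{"type":"number"},"dz":{"type":"number"},"roll":{"type":"number"}}}},"squeeze":{"type":"number"}},"required":["commands"]}

```bash
mkdir -p pics; ls
cat > h.py <<'E'
import numpy as np, cv2
from workcell import read_state, read_camera, calibration, finish_job
from scipy.spatial.transform import Rotation as R
def cam(n):
    c=calibration(n); p,d=read_camera(n); return p,d,c
def pts(d,c):
    K=np.array(c["intrinsics"]);T=np.linalg.inv(np.array(c["world_to_cam"]))
    v,u=np.mgrid[0:d.shape[0],0:d.shape[1]]
    x=(u-K[0,2])/K[0,0]*d;y=(v-K[1,2])/K[1,1]*d
    return np.stack([x,-y,-d],-1)@T[:3,:3].T+T[:3,3]
def ray(c,u,v,z):
    K=np.array(c["intrinsics"]);T=np.linalg.inv(np.array(c["world_to_cam"]))
    r=T[:3,:3]@np.array([(u-K[0,2])/K[0,0],-(v-K[1,2])/K[1,1],-1]);o=T[:3,3]
    return o+r*(z-o[2])/r[2]
def proj(c,p):
    K=np.array(c["intrinsics"]);W=np.array(c["world_to_cam"]);q=W[:3,:3]@np.array(p)+W[:3,3]
    return K[0,0]*q[0]/-q[2]+K[0,2],K[1,1]*-q[1]/-q[2]+K[1,2]
E
python3 - <<'E'
from h import *
for n in("scene","top"):
    p,d,c=cam(n); cv2.imwrite(f"pics/{n}0.png",p); np.savez(f"{n}0.npz",p=p,d=d)
    T=np.linalg.inv(np.array(c["world_to_cam"])); print(n,T.round(3).tolist(),c["intrinsics"],[k for k in c])
s=read_state();print(s)
E
```

```text
pics
scene [[-0.894, 0.304, -0.33, 0.2], [-0.448, -0.634, 0.63, 0.513], [-0.018, 0.711, 0.703, 0.75], [0.0, 0.0, 0.0, 1.0]] [[501.00559873   0.         313.40611743]
 [  0.         501.00559873 236.17060247]
 [  0.           0.           1.        ]] ['intrinsics', 'world_to_cam']
top [[0.016, 0.989, -0.145, 0.351], [-1.0, 0.015, -0.006, -0.116], [-0.003, 0.145, 0.989, 1.194], [0.0, 0.0, 0.0, 1.0]] [[552.14259156   0.         323.91234741]
 [  0.         552.14259156 242.04364494]
 [  0.           0.           1.        ]] ['intrinsics', 'world_to_cam']
{'time': 0.1, 'q': array([ 1.27211456e+00,  2.64707527e-01,  1.60529691e+00,  5.66235237e-06,
        1.27371525e+00, -3.69372420e-02]), 'joint_vel': array([-0.00063507, -0.00197499, -0.0028284 , -0.00077802, -0.0003178 ,
       -0.00055143]), 'joint_torque': array([-1.97000468e-04, -5.16697812e+01, -3.68597460e+01, -1.12777436e-04,
        6.25065848e-03, -5.25658749e-06]), 'tool_pos': array([0.17448656, 0.65133796, 0.2300344 ]), 'tcp_rot': array([-0.40992999, -3.11436757,  0.0032924 ]), 'wrist_force': array([ 0.27229853,  0.03810702, -0.2446141 ]), 'torque': array([ 0.00591671, -0.02235304,  0.03440582]), 'grip_force': 0.0, 'width': 1.0041280586175854}
```

View pics/top0.png

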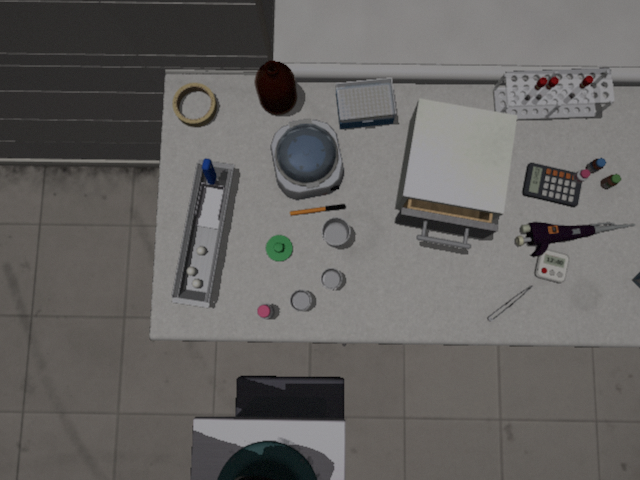

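View pics/scene0.png

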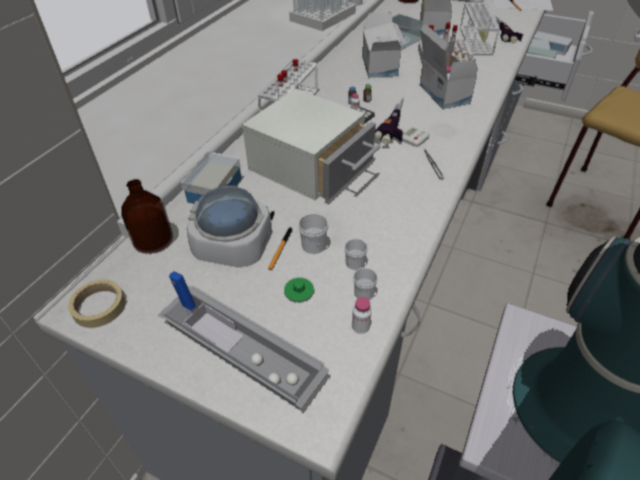

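Top view: the tray is at about (205,233) with the scoop's blue grip at (208,170). Three balls are at (200,251), (192,271) and (197,283). The largest cup is at (337,233), the lid at (279,247), and the drawer is ajar with its handle at (444,240).

Run:
```python
from h import *
def rect(P,name):
    (cx,cy),(w,h),a=cv2.minAreaRect((P[:,:2]*1000).astype(np.float32)); print(name,round(cx,1),round(cy,1),round(w,1),round(h,1),round(a,2),'z',np.percentile(P[:,2],[5,50,95]).round(4),len(P))
for n in("top","scene"):
    f=np.load(n+"0.npz");p,d=f["p"],f["d"];c=calibration(n);X=pts(d,c);ok=d>0
    hsv=cv2.cvtColor(p,cv2.COLOR_BGR2HSV);H,S,V=cv2.split(hsv)
    x,y,z=X[...,0],X[...,1],X[...,2]
    print(n,"bench",np.median(z[ok&(x>.4)&(x<.5)&(y>-.35)&(y<.4)]))
    reg=ok&(x>.2)&(x<1)&(y>-.6)&(y<.4)
    tr=reg&(y>.03)&(y<.25)&(x<.66)
    rect(X[tr&(z>.028)&(z<.042)&(S<60)],"trayrim")
    rect(X[reg&(H>100)&(H<125)&(S>150)&(y>.05)&(y<.3)],"blue")
    rect(X[reg&(H>45)&(H<80)&(S>120)],"green")
    k=cv2.connectedComponentsWithStats((reg&(z>.05)&(z<.075)&(S<70)).astype(np.uint8))
    for i in range(1,k[0]):
        if k[2][i,4]>25: rect(X[k[1]==i],f"h50-75 {k[3][i].round()}")
    m=(V>(200 if n=="top" else 185))&(S<40)&tr
    k=cv2.connectedComponentsWithStats(m.astype(np.uint8))
    for i in range(1,k[0]):
        if 4<k[2][i,4]<800: print("white",k[3][i].round(1),k[2][i],ray(c,*k[3][i],.013).round(4),X[k[1]==i].mean(0).round(3))
f=np.load("top0.npz");print(f["p"][[251,271,283,205,260],[200,192,197,208,185]])
s=read_state();print(R.from_rotvec(s["tcp_rot"]).as_matrix().round(3))
```

```text
top bench 0.0013171914754803726
trayrim 524.1 151.5 82.6 284.4 82.18 z [0.0293 0.0348 0.0407] 1744
blue 656.8 130.7 14.8 34.9 85.61 z [0.0562 0.102  0.1217] 216
green 554.0 -49.4 53.2 167.9 50.26 z [0.0062 0.0103 0.0257] 497
h50-75 [389.  51.] 943.0 -100.3 114.0 999.5 0.0 z [0.0502 0.0522 0.0634] 9432
h50-75 [501.  78.] 885.4 -488.5 4.6 23.9 78.36 z [0.0507 0.0577 0.0714] 26
h50-75 [365. 100.] 829.7 -193.6 86.8 122.4 6.79 z [0.0578 0.0625 0.0661] 2203
h50-75 [307. 165.] 697.6 -69.0 157.3 145.0 12.03 z [0.0558 0.0668 0.0737] 1394
h50-75 [403. 174.] 676.0 -274.9 11.4 154.1 84.55 z [0.0508 0.0615 0.0729] 91
h50-75 [408. 221.] 562.7 -286.1 57.3 12.0 67.78 z [0.0515 0.0621 0.0727] 71
h50-75 [336. 230.] 539.0 -133.1 59.1 58.5 45.87 z [0.0528 0.0631 0.0688] 169
h50-75 [446. 228.] 549.6 -360.5 78.2 2.3 80.46 z [0.051  0.0635 0.074 ] 98
h50-75 [478. 234.] 538.7 -427.3 44.9 2.0 80.58 z [0.052  0.0639 0.0734] 49
h50-75 [265. 314.] 368.7 12.1 24.3 31.2 2.21 z [0.0511 0.0543 0.0711] 55
scene bench 0.0003610270325790088
trayrim 524.0 150.1 82.8 284.4 82.28 z [0.0293 0.0342 0.0402] 2734
blue 656.0 
[... 1471 characters left out ...]
36 0.1543 0.013 ] [0.5   0.159 0.022]
white [273. 377.] [271 375   5   5  21] [0.4592 0.1733 0.013 ] [0.456 0.178 0.023]
white [291.1 377.2] [289 375   5   6  23] [0.4324 0.1607 0.013 ] [0.43  0.165 0.022]
white [240.3 377.9] [239 377   4   3   7] [0.5064 0.1981 0.013 ] [ 0.512  0.193 -0.   ]
white [256.5 385. ] [256 384   2   3   6] [0.476  0.1974 0.013 ] [0.481 0.192 0.   ]
white [271.1 408.3] [270 407   3   4   7] [0.4348 0.2214 0.013 ] [ 0.439  0.216 -0.   ]
white [260.4 417.8] [259 417   4   3   5] [0.4419 0.242  0.013 ] [0.446 0.238 0.001]
[[152 153 153]
 [132 138 140]
 [141 146 147]
 [156 153 154]
 [ 65  63  63]]
[[-0.966  0.259 -0.001]
 [ 0.259  0.966 -0.002]
 [ 0.    -0.002 -1.   ]]
```

Request:
{"fn": "step_arm", "kwargs": {"commands": [{"dx": -0.56,"dy": -0.385,"dz": -0.02,"roll": -7,"fingers": -1},{"dx": -0.56,"dy": -0.385,"dz": -0.02,"roll": -7,"fingers": -1},{"dx": -0.56,"dy": -0.385,"dz": -0.02,"roll": -7,"fingers": -1},{"dx": -0.56,"dy": -0.385,"dz": -0.02,"roll": -7,"fingers": -1},{"dx": -0.56,"dy": -0.385,"dz": -0.02,"roll": -7,"fingers": -1},{"dx": -0.56,"dy": -0.385,"dz": -0.02,"roll": -7,"fingers": -1},{"dx": -0.56,"dy": -0.385,"dz": -0.02,"roll": -7,"fingers": -1},{"dx": -0.56,"dy": -0.385,"dz": -0.02,"roll": -7,"fingers": -1}]}}

```text
time: 1.1
tool_pos: [0.5, 0.2701, 0.2457]
tcp_rot: [-0.219, -3.134, 0.0]
wrist_force: [0.6, 1.3, 0.2]
width: 0.998
grip_force: 0.0
```

```bash
cat >> h.py <<'E'
def to(x,y,z,yaw=None,s=None):
    """yaw = world angle (deg) of tool x axis"""
    s=s or read_state(); M=R.from_rotvec(s["tcp_rot"]).as_matrix(); d=M.T@(np.array([x,y,z])-s["tool_pos"])
    a=np.degrees(np.arctan2(M[1,0],M[0,0])); r=0 if yaw is None else -((yaw-a+180)%360-180)
    print("at",s["tool_pos"].round(4),"yaw",round(a,2),"q6",round(s["q"][5],2),"F",s["wrist_force"].round(1),"-> dx %.4f dy %.4f dz %.4f roll %.2f"%(*d,r))
E
python3 - <<'E'
from h import *
to(.62,.135,.25,172.2)
c=calibration("wrist");T=np.linalg.inv(np.array(c["world_to_cam"]));print(T.round(3),c["intrinsics"])
E
```

```text
at [0.5    0.2701 0.2457] yaw 172.0 q6 -0.98 F [0.6 1.3 0.2] -> dx -0.1376 dy -0.1171 dz -0.0043 roll -0.20
[[ 0.14  -0.952 -0.271  0.431]
 [ 0.99   0.135  0.038  0.28 ]
 [-0.    -0.273  0.962  0.388]
 [ 0.     0.     0.     1.   ]] [[373.89523737   0.         317.24262433]
 [  0.         373.89523737 243.39192494]
 [  0.           0.           1.        ]]
```

Request:
{"fn": "step_arm", "kwargs": {"commands": [{"dx": -0.12,"dy": -0.117,"dz": -0.004,"fingers": -1},{"dx": -0.12,"dy": -0.117,"dz": -0.004,"fingers": -1},{"dx": -0.12,"dy": -0.117,"dz": -0.004,"fingers": -1},{"dx": -0.12,"dy": -0.117,"dz": -0.004,"fingers": -1}]}}

```text
invalid input
```

Run:
```python
from h import *
to(.656,.132,.25,172.2)
p,d,c=cam("wrist"); cv2.imwrite("pics/w1.png",p); np.savez("w1.npz",p=p,d=d,K=c["intrinsics"],W=c["world_to_cam"])
```

```text
at [0.5    0.2701 0.2457] yaw 172.0 q6 -0.98 F [0.6 1.3 0.2] -> dx -0.1737 dy -0.1150 dz -0.0043 roll -0.20
```

View pics/w1.png

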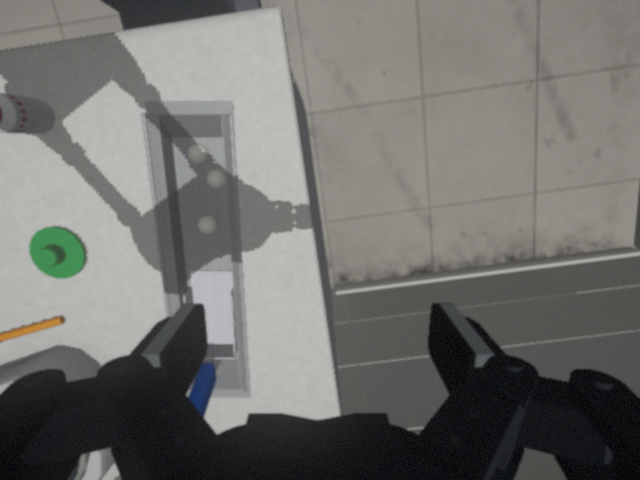

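The call was refused because it left out roll. The wrist view shows the balls at (198,154), (216,179) and (206,225), and the scoop pan at (212,305).

Request:
{"fn": "step_arm", "kwargs": {"commands": [{"dx": -0.14,"dy": -0.115,"dz": -0.004,"roll": 0,"fingers": -1},{"dx": -0.14,"dy": -0.115,"dz": -0.004,"roll": 0,"fingers": -1},{"dx": -0.14,"dy": -0.115,"dz": -0.004,"roll": 0,"fingers": -1},{"dx": -0.14,"dy": -0.115,"dz": -0.004,"roll": 0,"fingers": -1}]}}

```text
time: 1.65
tool_pos: [0.6237, 0.1354, 0.2492]
tcp_rot: [-0.227, -3.133, 0.002]
wrist_force: [-0.8, -0.1, -0.8]
width: 1.001
grip_force: 0.0
```

Run:
```python
from h import *
to(.656,.132,.25,172.2)
p,d,c=cam("wrist"); cv2.imwrite("pics/w2.png",p); np.savez("w2.npz",p=p,d=d,K=c["intrinsics"],W=c["world_to_cam"])
X=pts(d,c);z=X[...,2]
hsv=cv2.cvtColor(p,cv2.COLOR_BGR2HSV)
m=(hsv[...,0]>100)&(hsv[...,0]<128)&(hsv[...,1]>130)&(d>0)
P=X[m]
print(len(P))
for a in np.arange(.045,.13,.01):
    q=P[(P[:,2]>a)&(P[:,2]<a+.01)]
    if len(q)>5: print(a.round(3),len(q),q[:,:2].min(0).round(4),q[:,:2].max(0).round(4),q.mean(0).round(4))
P2=P[P[:,2]>.117];print(cv2.minAreaRect((P2[:,:2]*1000).astype(np.float32)))
```

```text
at [0.6237 0.1354 0.2492] yaw 171.73 q6 -1.25 F [-0.8 -0.1 -0.8] -> dx -0.0324 dy 0.0013 dz -0.0009 roll -0.47
2011
0.075 13 [0.6434 0.1281] [0.6469 0.1385] [0.6457 0.1357 0.0806]
0.085 32 [0.6451 0.128 ] [0.6486 0.1381] [0.6467 0.1332 0.0907]
0.095 61 [0.646  0.1278] [0.6507 0.1384] [0.6483 0.1339 0.1002]
0.105 66 [0.6483 0.1286] [0.6518 0.1379] [0.65   0.1334 0.11  ]
0.115 450 [0.6501 0.1232] [0.6736 0.138 ] [0.6606 0.1305 0.119 ]
((637.8794555664062, 133.82080078125), (145.6396026611328, 71.18760681152344), 81.90052795410156)
```

View pics/w2.png

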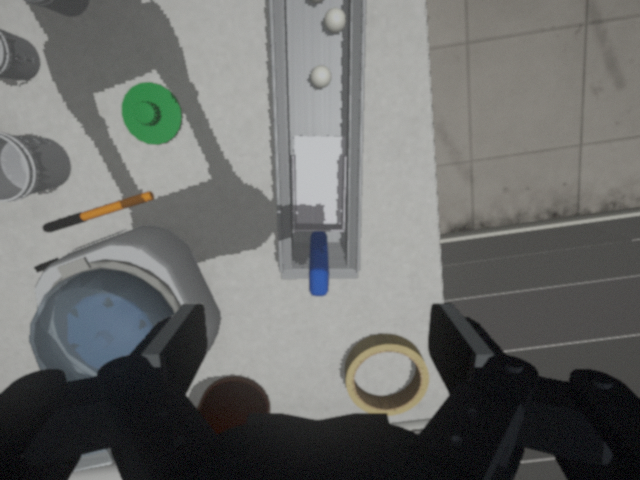

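The wrist view shows the grip at about (318,263), the pan floor from (296,136) to (340,222), and balls at (335,20) and (320,76).

Run:
```python
from h import *
f=np.load("w2.npz");p=f["p"];c={"intrinsics":f["K"],"world_to_cam":f["W"]};X=pts(f["d"],c)
g=cv2.cvtColor(p,cv2.COLOR_BGR2GRAY)
m=np.zeros_like(g);m[120:232,285:355]=(g[120:232,285:355]>185)
k=cv2.connectedComponentsWithStats(m);i=1+k[2][1:,4].argmax();v,u=np.nonzero(k[1]==i)
P=np.array([ray(c,a,b,.0046)[:2] for a,b in zip(u,v)])*1000
print("pan",cv2.minAreaRect(P.astype(np.float32)),k[2][i],p[180,318],p[180,280])
# blue top
hsv=cv2.cvtColor(p,cv2.COLOR_BGR2HSV)
b=((hsv[...,0]>100)&(hsv[...,0]<128)&(hsv[...,1]>130));b[:, :300]=0;b[:,340:]=0;b[310:]=0;b[:225]=0
v,u=np.nonzero(b)
Q=np.array([ray(c,a,bb,.12)[:2] for a,bb in zip(u,v)])*1000
print("grip@z120",cv2.minAreaRect(Q.astype(np.float32)),Q.min(0),Q.max(0))
for r in range(232,296,6):
    uu=np.nonzero(b[r])[0]; l=ray(c,uu.min(),r,.12);h=ray(c,uu.max()+1,r,.12);print(r,uu.min(),uu.max(),l.round(4)[:2],h.round(4)[:2])
# tray rim fit from depth, wrist
z=X[...,2];x=X[...,0];y=X[...,1];t=(z>.03)&(z<.041)&(y>.08)&(y<.23)&(x>.36)&(x<.69)&(f["d"]>0)&(hsv[...,1]<60)
A=X[t]
print("rim",cv2.minAreaRect((A[:,:2]*1000).astype(np.float32)))
for x0 in np.arange(.45,.66,.04):
    B=A[abs(A[:,0]-x0)<.01]; 
    if len(B): print(x0,len(B),B[:,1].min(),B[:,1].max(),(B[:,1].min()+B[:,1].max())/2)
```

```text
pan ((596.2966918945312, 138.22096252441406), (45.32666778564453, 85.53893280029297), 80.15459442138672) [ 295  136   46   86 2887] [194 192 190] [127 127 125]
grip@z120 ((649.7672729492188, 132.14794921875), (13.166661262512207, 44.70918273925781), 81.38137817382812) [627.47118988 123.44023359] [672.37521457 139.37872915]Traceback (most recent call last):
  File "<stdin>", line 15, in <module>
    return umr_minimum(a, axis, None, out, keepdims, initial, where)
ValueError: zero-size array to reduction operation minimum which has no identity
```

Request:
{"fn": "step_arm", "kwargs": {"commands": [{"dx": -0.037,"dy": 0.0014,"dz": 0.02,"roll": 0.4,"fingers": -1},{"dx": -0.037,"dy": 0.0014,"dz": 0.06,"roll": 0.4,"fingers": -1},{"dx": -0.037,"dy": 0.0014,"dz": 0.11,"roll": 0.4,"fingers": -1},{"dx": -0.037,"dy": 0.0014,"dz": 0.15,"roll": 0.4,"fingers": -1},{"dx": -0.037,"dy": 0.0014,"dz": 0.173,"roll": 0.4,"fingers": -1},{"dx": -0.037,"dy": 0.0014,"dz": 0.173,"roll": 0.4,"fingers": -1},{"dx": -0.037,"dy": 0.0014,"dz": 0.173,"roll": 0.4,"fingers": 0},{"dx": -0.037,"dy": 0.0014,"dz": 0.173,"roll": 0.4,"fingers": 0.4}], "squeeze": 40}}

```text
time: 2.7
tool_pos: [0.6599, 0.1355, 0.0792]
tcp_rot: [0.229, 3.13, 0.001]
wrist_force: [-0.1, -0.5, 0.6]
width: 0.606
grip_force: 0.0
```

Request:
{"fn": "step_arm", "kwargs": {"commands": [{"dx": 0,"dy": 0,"dz": 0,"roll": 0,"fingers": 1},{"dx": 0,"dy": 0,"dz": 0,"roll": 0,"fingers": 1},{"dx": 0,"dy": 0,"dz": 0,"roll": 0,"fingers": 1},{"dx": 0,"dy": 0,"dz": 0,"roll": 0,"fingers": 1}]}}

```text
time: 3.2
tool_pos: [0.6589, 0.1344, 0.0773]
tcp_rot: [0.23, 3.133, -0.001]
wrist_force: [1.1, -2.1, 2.3]
width: 0.18
grip_force: 43.4
```

Run:
```python
from h import *
to(.6605,.1315,.076,171.3)
p,d,c=cam("wrist"); cv2.imwrite("pics/w3.png",p)
```

```text
at [0.6589 0.1344 0.0773] yaw 171.6 q6 -1.26 F [ 1.1 -2.1  2.3] -> dx -0.0020 dy -0.0026 dz 0.0013 roll 0.30
```

View pics/w3.png

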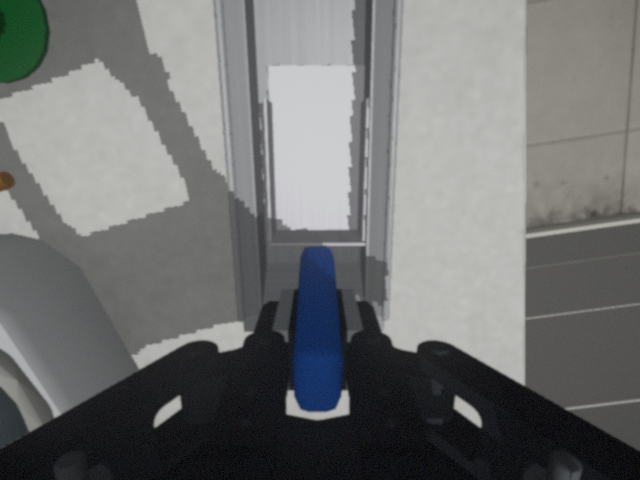

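The grip is held between the pads, and the pan sits about 2 mm toward +y of the tray's centre line. I'll correct that and push toward the balls.

Request:
{"fn": "step_arm", "kwargs": {"commands": [{"dx": 0,"dy": -0.002,"dz": 0,"roll": -0.8,"fingers": 1},{"dx": 0.01,"dy": -0.0021,"dz": 0,"roll": -0.8,"fingers": 1},{"dx": 0.025,"dy": -0.0022,"dz": 0,"roll": -0.8,"fingers": 1},{"dx": 0.04,"dy": -0.0024,"dz": 0,"roll": -0.8,"fingers": 1},{"dx": 0.055,"dy": -0.0026,"dz": 0,"roll": -0.8,"fingers": 1},{"dx": 0.07,"dy": -0.0028,"dz": 0,"roll": -0.8,"fingers": 1},{"dx": 0.08,"dy": -0.0029,"dz": 0,"roll": -0.8,"fingers": 1},{"dx": 0.085,"dy": -0.003,"dz": 0,"roll": -0.8,"fingers": 1}], "squeeze": 60}}

```text
time: 4.25
tool_pos: [0.5736, 0.1445, 0.0773]
tcp_rot: [0.208, 3.134, 0.0]
wrist_force: [0.2, -0.0, 0.2]
width: 0.177
grip_force: 59.0
```

Run:
```python
from h import *
s=read_state();to(.6605,.1315,.076,172.2)
print("s",(s["tool_pos"][0]-.524)*.9907-(s["tool_pos"][1]-.151)*.1357, s["tool_pos"][2],s["grip_force"])
p,d,c=cam("wrist"); q,d2,c2=cam("top")
o=np.hstack([cv2.resize(p,(400,300)),cv2.resize(q[140:320,140:380],(400,300))]);cv2.imwrite("pics/m4.png",o)
```

```text
at [0.5736 0.1445 0.0773] yaw 172.41 q6 -1.23 F [ 0.2 -0.   0.2] -> dx -0.0879 dy -0.0014 dz 0.0014 roll 0.21
s 0.050022728466493915 0.07732788111418604 59.044033885002136
```

View pics/m4.png

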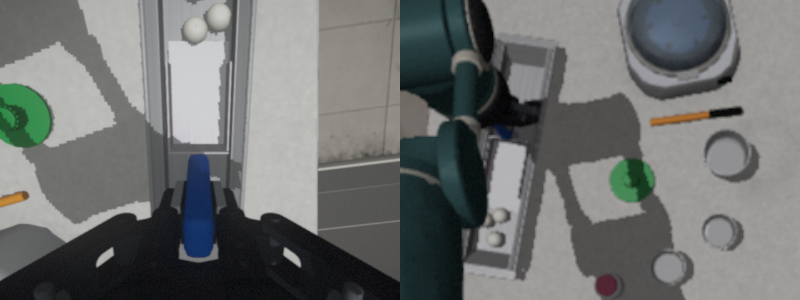

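The wrist view (left half) shows two balls at the nose at (195,30) and (218,16). The top view (right half) shows all three balls in front of the pan at about (495,225).

Request:
{"fn": "step_arm", "kwargs": {"commands": [{"dx": 0.01,"dy": 0,"dz": 0,"roll": 0,"fingers": 1},{"dx": 0.02,"dy": 0,"dz": 0,"roll": 0,"fingers": 1},{"dx": 0.03,"dy": 0,"dz": 0,"roll": 0,"fingers": 1},{"dx": 0.04,"dy": 0,"dz": 0,"roll": 0,"fingers": 1},{"dx": 0.05,"dy": 0,"dz": 0,"roll": 0,"fingers": 1},{"dx": 0.058,"dy": 0,"dz": 0,"roll": 0,"fingers": 1},{"dx": 0.062,"dy": 0,"dz": 0,"roll": 0,"fingers": 1},{"dx": 0.064,"dy": 0,"dz": 0,"roll": 0,"fingers": 1}]}}

```text
time: 5.35
tool_pos: [0.5165, 0.1527, 0.08]
tcp_rot: [0.205, 3.122, 0.002]
wrist_force: [12.8, -4.9, 7.5]
width: 0.179
grip_force: 60.1
```

Run:
```python
from h import *
s=read_state();to(.5,.15,.076,172.2)
print("s",(s["tool_pos"][0]-.524)*.9907-(s["tool_pos"][1]-.151)*.1357)
p,d,c=cam("wrist"); q,d2,c2=cam("top")
o=np.hstack([cv2.resize(p,(400,300)),cv2.resize(q[140:320,140:380],(400,300))]);cv2.imwrite("pics/m5.png",o)
```

```text
at [0.5165 0.1527 0.08  ] yaw 172.49 q6 -1.19 F [12.8 -4.9  7.5] -> dx 0.0161 dy -0.0048 dz 0.0038 roll 0.29
s -0.007634060237995708
```

View pics/m5.png

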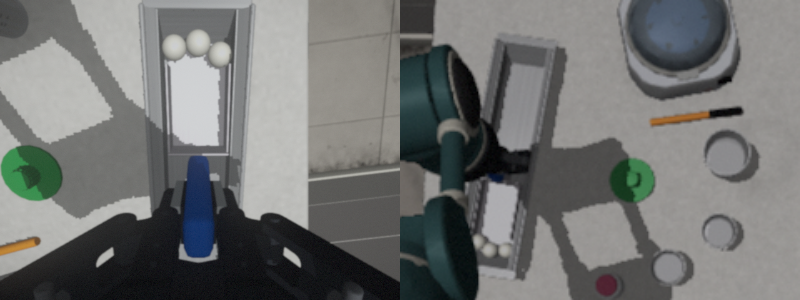

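Three balls lie in a row across the tray end at (175,47), (198,42) and (220,53), jammed ahead of the nose. I'll back off and then thrust briskly so they climb the 1.6 mm lip.

Request:
{"fn": "step_arm", "kwargs": {"commands": [{"dx": -0.015,"dy": 0,"dz": 0,"roll": 0,"fingers": 1},{"dx": -0.035,"dy": 0,"dz": 0,"roll": 0,"fingers": 1},{"dx": -0.045,"dy": 0,"dz": 0,"roll": 0,"fingers": 1},{"dx": -0.045,"dy": 0,"dz": 0,"roll": 0,"fingers": 1},{"dx": -0.003,"dy": 0,"dz": 0,"roll": 0,"fingers": 1},{"dx": -0.003,"dy": 0,"dz": 0,"roll": 0,"fingers": 1}]}}

```text
time: 6.2
tool_pos: [0.5133, 0.1524, 0.0777]
tcp_rot: [0.208, 3.134, 0.0]
wrist_force: [6.0, -1.4, 6.2]
width: 0.179
grip_force: 60.5
```

```bash
cat > look.py <<'E'
from h import *
import sys
s=read_state();to(.5,.15,.076,172.2,s)
print("s",(s["tool_pos"][0]-.524)*.9907-(s["tool_pos"][1]-.151)*.1357,"t",s["time"],"grip",s["grip_force"].round(1))
p,d,c=cam("wrist"); q,d2,c2=cam("top")
np.savez("last.npz",p=p,d=d,K=c["intrinsics"],W=c["world_to_cam"],q=q,d2=d2)
X=pts(d,c);h=cv2.cvtColor(p,cv2.COLOR_BGR2HSV)
x,y,z=X[...,0],X[...,1],X[...,2]
t=s["tool_pos"];M=R.from_rotvec(s["tcp_rot"]).as_matrix()
# points in scoop frame: nose->behind. ahead = along tool x from TCP
e=X-t;a=e@M[:,0];b=e@M[:,1];k=e[...,2]+.077-.003
m=((d>0)&(abs(b)<.028)&(a>.018)&(a<.15)&(k>.008)&(k<.024)&(h[...,1]<60)).astype(np.uint8)
m=cv2.erode(m,np.ones((5,5),np.uint8))
n,l,st,ce=cv2.connectedComponentsWithStats(m)
for i in range(1,n):
    if st[i,4]>30:
        j=l==i; hi=j&(k>k[j].max()-.003); print("ball? px",ce[i].round(),"ahead of TCP mm",(a[hi].mean()*1000).round(1),"lat",(b[hi].mean()*1000).round(1),"top",(k[j].max()*1000).round(1),st[i,4])
if len(sys.argv)>1: cv2.imwrite("pics/%s.png"%sys.argv[1],np.hstack([cv2.resize(p,(400,300)),cv2.resize(q[140:320,140:380],(400,300))]))
E
python3 look.py m6
```

```text
at [0.5133 0.1524 0.0777] yaw 172.42 q6 -1.2 F [ 6.  -1.4  6.2] -> dx 0.0129 dy -0.0042 dz 0.0017 roll 0.22Traceback (most recent call last):
  File "look.py", line 4, in <module>
    print("s",(s["tool_pos"][0]-.524)*.9907-(s["tool_pos"][1]-.151)*.1357,"t",s["time"],"grip",s["grip_force"].round(1))
                                                                                               ^^^^^^^^^^^^^^^^^^^^^
AttributeError: 'float' object has no attribute 'round'
```

```bash
sed -i 's/s\["grip_force"\].round(1)/round(s["grip_force"],1)/' look.py; python3 look.py m6
```

```text
at [0.5133 0.1524 0.0777] yaw 172.42 q6 -1.2 F [ 6.  -1.4  6.2] -> dx 0.0129 dy -0.0042 dz 0.0017 roll 0.22
s -0.01079481631055105 t 6.2 grip 60.5
ball? px [318.  46.] ahead of TCP mm 115.3 lat 1.1 top 23.9 2732
ball? px [281.  85.] ahead of TCP mm 94.7 lat -18.7 top 22.5 891
ball? px [319.  87.] ahead of TCP mm 94.0 lat 0.8 top 22.7 928
ball? px [332. 189.] ahead of TCP mm 42.9 lat 7.4 top 23.2 664
```

View pics/m6.png

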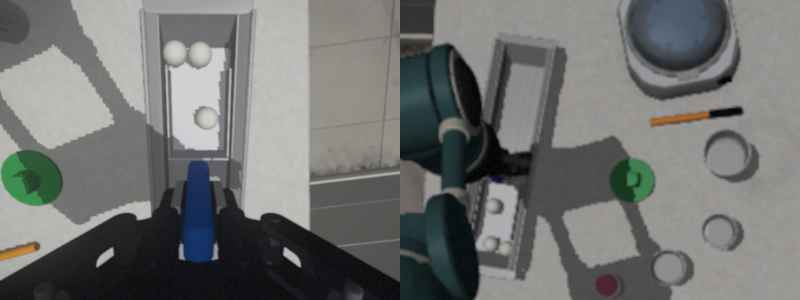

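All three balls are on the pan: two near the nose at (175,53) and (200,54), and one deeper at (206,118). I'll retreat with a gentle speed-up and an abrupt stop so they roll deeper.

Request:
{"fn": "step_arm", "kwargs": {"commands": [{"dx": -0.008,"dy": 0,"dz": 0,"roll": 0,"fingers": 1},{"dx": -0.019,"dy": 0,"dz": 0,"roll": 0,"fingers": 1},{"dx": -0.036,"dy": 0.0004,"dz": 0,"roll": 0,"fingers": 1},{"dx": -0.059,"dy": 0.0006,"dz": 0,"roll": 0,"fingers": 1},{"dx": -0.088,"dy": 0.0008,"dz": 0,"roll": 0,"fingers": 1},{"dx": -0.123,"dy": 0.001,"dz": 0,"roll": 0,"fingers": 1},{"dx": -0.123,"dy": 0.001,"dz": 0,"roll": 0,"fingers": 1},{"dx": -0.123,"dy": 0.001,"dz": 0,"roll": 0,"fingers": 1}]}}

```text
time: 7.3
tool_pos: [0.6339, 0.1367, 0.0748]
tcp_rot: [-0.208, -3.13, 0.001]
wrist_force: [-0.7, -0.7, -1.9]
width: 0.178
grip_force: 59.5
```

```bash
python3 look.py m7
```

```text
at [0.6339 0.1367 0.0748] yaw 172.38 q6 -1.26 F [-0.7 -0.7 -1.9] -> dx 0.1345 dy -0.0046 dz -0.0006 roll 0.18
s 0.11079200826590137 t 7.3 grip 59.5
ball? px [318.  84.] ahead of TCP mm 82.5 lat -1.9 top 19.6 4771
ball? px [331. 204.] ahead of TCP mm 35.3 lat 7.9 top 23.5 187
ball? px [319. 231.] ahead of TCP mm 22.5 lat 6.9 top 23.1 409
```

View pics/m7.png

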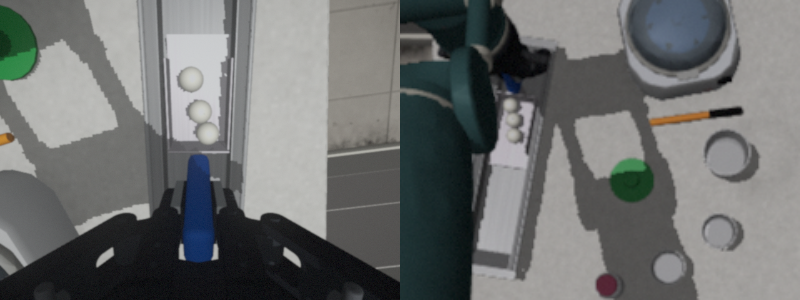

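All three balls are now deep in the pan, at (191,78), (200,111) and (207,133). I'll lift gently.

Request:
{"fn": "step_arm", "kwargs": {"commands": [{"dx": 0,"dy": 0,"dz": -0.004,"roll": 0,"fingers": 1},{"dx": 0,"dy": 0,"dz": -0.012,"roll": 0,"fingers": 1},{"dx": 0,"dy": 0,"dz": -0.025,"roll": 0,"fingers": 1},{"dx": 0,"dy": 0,"dz": -0.042,"roll": 0,"fingers": 1},{"dx": 0,"dy": 0,"dz": -0.062,"roll": 0,"fingers": 1},{"dx": 0,"dy": 0,"dz": -0.08,"roll": 0,"fingers": 1},{"dx": 0,"dy": 0,"dz": -0.092,"roll": 0,"fingers": 1},{"dx": 0,"dy": 0,"dz": -0.1,"roll": 0,"fingers": 1}], "squeeze": 90}}

```text
time: 8.4
tool_pos: [0.636, 0.1371, 0.1781]
tcp_rot: [0.208, 3.134, 0.0]
wrist_force: [0.5, 0.2, -1.2]
width: 0.175
grip_force: 87.6
```

```bash
cat > pan.py <<'E'
from h import *
s=read_state();to(.389,-.311,.175,50,s)
p,d,c=cam("wrist");np.savez("last.npz",p=p,d=d,K=c["intrinsics"],W=c["world_to_cam"])
X=pts(d,c);h=cv2.cvtColor(p,cv2.COLOR_BGR2HSV);M=R.from_rotvec(s["tcp_rot"]).as_matrix()
e=X-s["tool_pos"];a=e@M[:,0];b=e@M[:,1];z=e[...,2]
m=(d>0)&(abs(b)<.03)&(a>.02)&(a<.125)&(z>-.1)&(z<-.03)
# pan plane: robust fit of low points
A=np.c_[a[m],b[m],z[m]];A=A[A[:,1].__abs__()<.022]
f=A[A[:,2]<np.percentile(A[:,2],70)]
for _ in range(6):
    q=np.linalg.lstsq(np.c_[f[:,:2],np.ones(len(f))],f[:,2],rcond=None)[0]; r=A[:,2]-A[:,:2]@q[:2]-q[2]; f=A[abs(r)<.002]
print("pan slope fwd deg",np.degrees(np.arctan(q[0])).round(2),"lat",np.degrees(np.arctan(q[1])).round(2),"z below TCP @nose",q[2]+.108*q[0],"@20mm",q[2]+.02*q[0],"amax",f[:,0].max(),len(f))
k=z-(q[0]*a+q[1]*b+q[2])
B=((d>0)&(abs(b)<.03)&(a>.018)&(a<.115)&(k>.015)&(k<.023)&(h[...,1]<60)).astype(np.uint8)
n,l,st,ce=cv2.connectedComponentsWithStats(B)
for i in range(1,n):
    if st[i,4]>60: j=l==i;print("ball?",ce[i].round(),"ahead",(a[j].mean()*1000).round(1),"lat",(b[j].mean()*1000).round(1),st[i,2:])
E
python3 pan.py
```

```text
at [0.636  0.1371 0.1781] yaw 172.4 q6 -1.26 F [ 0.5  0.2 -1.2] -> dx 0.1856 dy -0.4768 dz 0.0028 roll 122.40
pan slope fwd deg 4.27 lat -0.02 z below TCP @nose -0.06320456893328479 @20mm -0.06977645899362123 amax 0.10948454644832277 10685
ball? [318. 194.] ahead 40.8 lat -0.0 [ 105  147 1046]
ball? [309. 142.] ahead 67.2 lat -4.5 [ 36  37 947]
ball? [318. 181.] ahead 48.1 lat 0.1 [ 34  35 835]
ball? [333. 215.] ahead 30.2 lat 7.8 [ 33  33 769]
```

Three balls are confirmed at 67, 48 and 30 mm ahead of the grip. The pan is nose-up by 4°, which is safe to carry. I'll move across to the far side of the cup.

Request:
{"fn": "step_arm", "kwargs": {"commands": [{"dx": 0.0018,"dy": -0.0047,"dz": 0,"roll": 0,"fingers": 1},{"dx": 0.0062,"dy": -0.0158,"dz": 0,"roll": 0,"fingers": 1},{"dx": 0.0134,"dy": -0.0345,"dz": 0,"roll": 0,"fingers": 1},{"dx": 0.0236,"dy": -0.0605,"dz": 0,"roll": 0,"fingers": 1},{"dx": 0.0363,"dy": -0.0931,"dz": 0,"roll": 0,"fingers": 1},{"dx": 0.0515,"dy": -0.1322,"dz": 0,"roll": 0,"fingers": 1},{"dx": 0.0689,"dy": -0.1769,"dz": 0,"roll": 0,"fingers": 1},{"dx": 0.087,"dy": -0.2235,"dz": 0,"roll": 0,"fingers": 1}]}}

```text
time: 9.45
tool_pos: [0.5179, -0.0753, 0.177]
tcp_rot: [0.209, 3.135, -0.001]
wrist_force: [0.4, -0.6, -1.1]
width: 0.174
grip_force: 87.7
```

Request:
{"fn": "step_arm", "kwargs": {"commands": [{"dx": 0.0181,"dy": -0.0466,"dz": 0,"roll": 0,"fingers": 1},{"dx": 0.0363,"dy": -0.0931,"dz": 0,"roll": 0,"fingers": 1},{"dx": 0.0526,"dy": -0.135,"dz": 0,"roll": 0,"fingers": 1},{"dx": 0.0671,"dy": -0.1723,"dz": 0,"roll": 0,"fingers": 1},{"dx": 0.079,"dy": -0.203,"dz": 0,"roll": 0,"fingers": 1},{"dx": 0.0881,"dy": -0.2263,"dz": 0,"roll": 0,"fingers": 1},{"dx": 0.0943,"dy": -0.2421,"dz": 0,"roll": 0,"fingers": 1},{"dx": 0.0975,"dy": -0.2505,"dz": 0,"roll": 0,"fingers": 1}]}}

```text
time: 10.45
tool_pos: [0.389, -0.3091, 0.177]
tcp_rot: [0.211, 3.135, 0.0]
wrist_force: [0.1, -0.7, -1.4]
width: 0.174
grip_force: 87.7
```

```bash
python3 pan.py
cat > cup.py <<'E'
from h import *
for n in("top","scene"):
    p,d,c=cam(n);X=pts(d,c);z=X[...,2];S=cv2.cvtColor(p,cv2.COLOR_BGR2HSV)[...,1];H=cv2.cvtColor(p,cv2.COLOR_BGR2HSV)[...,0]
    np.savez(n+"_now.npz",p=p,d=d)
    m=(d>0)&(abs(X[...,0]-.53)<.12)&(abs(X[...,1]+.13)<.12)&(z>.056)&(z<.069)&(S<70)
    k=cv2.connectedComponentsWithStats(m.astype(np.uint8))
    for i in range(1,k[0]):
        if k[2][i,4]>50:
            P=X[k[1]==i]; print(n,"cup",np.round(cv2.minEnclosingCircle((P[:,:2]*1000).astype(np.float32))[0],1),cv2.minAreaRect((P[:,:2]*1000).astype(np.float32))[1],k[2][i,4])
    g=(d>0)&(H>45)&(H<80)&(S>120)&(abs(X[...,1])<.15)&(X[...,0]>.35)&(X[...,0]<.65)
    P=X[g]
    if len(P)>50: print(n,"lid",np.round(cv2.minEnclosingCircle((P[:,:2]*1000).astype(np.float32)),1) if 0 else cv2.minEnclosingCircle((P[:,:2]*1000).astype(np.float32)),len(P),P[:,2].max())
E
python3 cup.py
```

```text
at [ 0.389  -0.3091  0.177 ] yaw 172.31 q6 -2.16 F [ 0.1 -0.7 -1.4] -> dx -0.0002 dy -0.0019 dz 0.0020 roll 122.31
pan slope fwd deg 4.33 lat -0.02 z below TCP @nose -0.06307712576821091 @20mm -0.06973959975861249 amax 0.10942471959458792 10819
ball? [317. 195.] ahead 40.4 lat -0.2 [ 105  147 1031]
ball? [290. 150.] ahead 63.5 lat -13.9 [ 35  37 909]
ball? [308. 186.] ahead 45.9 lat -5.2 [ 34  34 837]
ball? [330. 215.] ahead 30.1 lat 6.5 [ 33  32 769]
top cup [645.3 -74.9] (128.69544982910156, 33.39223098754883) 400
top cup [ 538.6 -132.5] (59.592323303222656, 41.705963134765625) 85
top lid ((510.3634338378906, -12.304774284362793), 27.540098190307617) 488 0.032953057236885464
scene cup [647.9 -74.4] (32.67107009887695, 128.45846557617188) 487
scene cup [ 538.4 -132.7] (59.8684196472168, 59.80299758911133) 258
scene lid ((508.09271240234375, -11.756263732910156), 29.09345054626465) 497 0.029582611368262568
```

Request:
{"fn": "step_arm", "kwargs": {"commands": [{"dx": 0,"dy": 0,"dz": 0,"roll": 2,"fingers": 1},{"dx": 0,"dy": 0,"dz": 0,"roll": 6,"fingers": 1},{"dx": 0,"dy": 0,"dz": 0,"roll": 12,"fingers": 1},{"dx": 0,"dy": 0,"dz": 0,"roll": 20,"fingers": 1},{"dx": 0,"dy": 0,"dz": 0,"roll": 28,"fingers": 1},{"dx": 0,"dy": 0,"dz": 0,"roll": 36,"fingers": 1},{"dx": 0,"dy": 0,"dz": 0,"roll": 44,"fingers": 1},{"dx": 0,"dy": 0,"dz": 0,"roll": 52,"fingers": 1}]}}

```text
time: 11.6
tool_pos: [0.3907, -0.3076, 0.1769]
tcp_rot: [-1.567, -2.723, -0.0]
wrist_force: [-0.2, -0.6, -1.5]
width: 0.175
grip_force: 87.7
```

Request:
{"fn": "step_arm", "kwargs": {"commands": [{"dx": 0,"dy": 0,"dz": 0.004,"roll": 8,"fingers": 1},{"dx": 0,"dy": 0,"dz": 0.01,"roll": 16,"fingers": 1},{"dx": 0,"dy": 0,"dz": 0.018,"roll": 24,"fingers": 1},{"dx": 0,"dy": 0,"dz": 0.026,"roll": 32,"fingers": 1},{"dx": 0,"dy": 0,"dz": 0.032,"roll": 40,"fingers": 1},{"dx": 0,"dy": 0,"dz": 0.036,"roll": 48,"fingers": 1},{"dx": 0,"dy": 0,"dz": 0.037,"roll": 55,"fingers": 1},{"dx": 0,"dy": 0,"dz": 0.037,"roll": 61,"fingers": 1}]}}

```text
time: 12.6
tool_pos: [0.3906, -0.3075, 0.1397]
tcp_rot: [-2.731, -1.552, 0.0]
wrist_force: [0.3, -0.5, -2.0]
width: 0.172
grip_force: 87.8
```

Request:
{"fn": "step_arm", "kwargs": {"commands": [{"dx": 0,"dy": 0,"dz": 0,"roll": 5,"fingers": 1},{"dx": 0,"dy": 0,"dz": 0,"roll": 8,"fingers": 1},{"dx": 0,"dy": 0,"dz": 0,"roll": 9.3,"fingers": 1},{"dx": 0,"dy": 0,"dz": 0,"roll": 9.3,"fingers": 1}]}}

```text
time: 13.1
tool_pos: [0.3905, -0.308, 0.14]
tcp_rot: [-2.845, -1.331, 0.0]
wrist_force: [0.4, 0.2, -2.4]
width: 0.174
grip_force: 87.8
```

```bash
python3 pan.py
python3 - <<'E'
from h import *
s=read_state();M=R.from_rotvec(s["tcp_rot"]).as_matrix()
print(M.T@(np.array([.5385,-.1327,.066])-s["tool_pos"]))
E
```

```text
at [ 0.3905 -0.308   0.14  ] yaw 50.15 q6 -0.02 F [ 0.4  0.2 -2.4] -> dx -0.0032 dy 0.0008 dz -0.0350 roll 0.15
pan slope fwd deg 4.41 lat -0.0 z below TCP @nose -0.06294835142385789 @20mm -0.06974133415827376 amax 0.10847553862047489 10756
ball? [317. 188.] ahead 42.7 lat -0.5 [106 145 897]
ball? [290. 150.] ahead 62.6 lat -13.9 [ 35  36 927]
ball? [307. 186.] ahead 44.8 lat -5.4 [ 35  34 850]
ball? [330. 216.] ahead 29.0 lat 6.4 [ 33  33 767]
[0.22956428 0.00133567 0.07396762]
```

Request:
{"fn": "step_arm", "kwargs": {"commands": [{"dx": -0.01,"dy": 0.0045,"dz": 0,"roll": 0,"fingers": 1},{"dx": -0.025,"dy": 0.0045,"dz": 0,"roll": 0,"fingers": 1},{"dx": -0.036,"dy": 0.0045,"dz": 0,"roll": 0,"fingers": 1},{"dx": -0.04,"dy": 0.0045,"dz": 0,"roll": 0,"fingers": 1},{"dx": -0.034,"dy": 0.0045,"dz": 0,"roll": 0,"fingers": 1},{"dx": -0.018,"dy": 0.0045,"dz": 0,"roll": 0,"fingers": 1},{"dx": 0.01,"dy": 0.0045,"dz": 0,"roll": 0,"fingers": 1},{"dx": 0.05,"dy": 0.0045,"dz": 0,"roll": 0,"fingers": 1}]}}

```text
time: 14.15
tool_pos: [0.4267, -0.2715, 0.1401]
tcp_rot: [2.846, 1.329, 0.001]
wrist_force: [-0.2, -0.2, -1.5]
width: 0.175
grip_force: 87.8
```

Request:
{"fn": "step_arm", "kwargs": {"commands": [{"dx": 0.058,"dy": 0,"dz": 0,"roll": 0,"fingers": 1},{"dx": 0.058,"dy": 0,"dz": 0,"roll": 0,"fingers": 1},{"dx": 0.058,"dy": 0,"dz": 0,"roll": 0,"fingers": 1},{"dx": 0.058,"dy": 0,"dz": 0,"roll": 0,"fingers": 1}]}}

```text
time: 14.65
tool_pos: [0.4624, -0.2287, 0.1399]
tcp_rot: [-2.846, -1.329, 0.001]
wrist_force: [0.2, -0.6, -1.2]
width: 0.171
grip_force: 87.8
```

```bash
python3 pan.py
```

```text
at [ 0.4624 -0.2287  0.1399] yaw 50.07 q6 0.19 F [ 0.2 -0.6 -1.2] -> dx -0.1102 dy -0.0035 dz -0.0351 roll 0.07
pan slope fwd deg 4.39 lat -0.02 z below TCP @nose -0.06301794053131721 @20mm -0.06977802915971956 amax 0.10859025861851869 11170
ball? [303.  91.] ahead 89.5 lat -6.9 [  38   40 1079]
ball? [317. 187.] ahead 43.1 lat -0.5 [106 146 900]
ball? [340. 117.] ahead 78.0 lat 10.9 [  36   38 1011]
```

Run:
```python
from h import *
p=np.load("last.npz")["p"]; q,_,_=cam("scene"); cv2.imwrite("pics/m10.png",np.hstack([cv2.resize(p[0:240,160:480],(400,300)),cv2.resize(q[190:310,250:410],(400,300),interpolation=cv2.INTER_CUBIC)]))
```

```text
(no output)
```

View pics/m10.png

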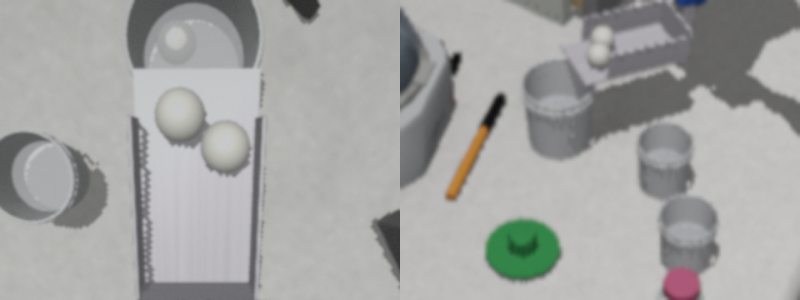

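One ball is in the cup at (178,45). Two remain near the nose at (180,112) and (225,147). I'll back off gently and pulse again.

Request:
{"fn": "step_arm", "kwargs": {"commands": [{"dx": -0.005,"dy": 0,"dz": 0,"roll": 0,"fingers": 1},{"dx": -0.017,"dy": 0,"dz": 0,"roll": 0,"fingers": 1},{"dx": -0.037,"dy": 0.001,"dz": 0,"roll": 0,"fingers": 1},{"dx": -0.063,"dy": 0.002,"dz": 0,"roll": 0,"fingers": 1},{"dx": -0.09,"dy": 0.003,"dz": 0,"roll": 0,"fingers": 1},{"dx": -0.115,"dy": 0.003,"dz": 0,"roll": 0,"fingers": 1},{"dx": -0.135,"dy": 0.003,"dz": 0,"roll": 0,"fingers": 1},{"dx": -0.148,"dy": 0.003,"dz": 0,"roll": 0,"fingers": 1}]}}

```text
time: 15.75
tool_pos: [0.369, -0.3451, 0.14]
tcp_rot: [2.847, 1.328, -0.0]
wrist_force: [0.5, 0.3, -1.5]
width: 0.177
grip_force: 87.8
```

Request:
{"fn": "step_arm", "kwargs": {"commands": [{"dx": 0,"dy": 0,"dz": 0,"roll": 0,"fingers": 1},{"dx": 0.006,"dy": 0,"dz": 0,"roll": 0,"fingers": 1},{"dx": 0.022,"dy": 0,"dz": 0,"roll": 0,"fingers": 1},{"dx": 0.05,"dy": 0,"dz": 0,"roll": 0,"fingers": 1},{"dx": 0.09,"dy": 0,"dz": 0,"roll": 0,"fingers": 1},{"dx": 0.148,"dy": 0,"dz": 0,"roll": 0,"fingers": 1},{"dx": 0.148,"dy": 0,"dz": 0,"roll": 0,"fingers": 1},{"dx": 0.148,"dy": 0,"dz": 0,"roll": 0,"fingers": 1}]}}

```text
time: 16.75
tool_pos: [0.4655, -0.2291, 0.1398]
tcp_rot: [-2.844, -1.334, 0.001]
wrist_force: [0.8, -1.0, -1.2]
width: 0.178
grip_force: 87.8
```

```bash
python3 pan.py;python3 - <<'E'
from h import *
p=np.load("last.npz")["p"]; q,_,_=cam("scene"); cv2.imwrite("pics/m11.png",np.hstack([cv2.resize(p[0:240,160:480],(400,300)),cv2.resize(q[190:310,250:410],(400,300),interpolation=cv2.INTER_CUBIC)]))
E
```

```text
at [ 0.4655 -0.2291  0.1398] yaw 50.26 q6 0.19 F [ 0.8 -1.  -1.2] -> dx -0.1119 dy -0.0065 dz -0.0351 roll 0.26
pan slope fwd deg 4.4 lat -0.0 z below TCP @nose -0.06300476882531805 @20mm -0.06976979770060616 amax 0.10859240535031058 11184
ball? [291. 104.] ahead 83.9 lat -12.5 [  37   39 1036]
ball? [338. 103.] ahead 84.3 lat 9.4 [  37   40 1044]
ball? [317. 187.] ahead 43.3 lat -0.4 [105 146 870]
```

Same place: the ramp rolled the balls back as far as the stop brought them forward. I'll use a longer, gentler ramp.

Request:
{"fn": "step_arm", "kwargs": {"commands": [{"dx": -0.006,"dy": 0,"dz": 0,"roll": 0,"fingers": 1},{"dx": -0.02,"dy": 0,"dz": 0,"roll": 0,"fingers": 1},{"dx": -0.042,"dy": 0,"dz": 0,"roll": 0,"fingers": 1},{"dx": -0.072,"dy": 0,"dz": 0,"roll": 0,"fingers": 1},{"dx": -0.108,"dy": 0,"dz": 0,"roll": 0,"fingers": 1},{"dx": -0.144,"dy": 0,"dz": 0,"roll": 0,"fingers": 1},{"dx": -0.174,"dy": 0,"dz": 0,"roll": 0,"fingers": 1},{"dx": -0.196,"dy": 0,"dz": 0,"roll": 0,"fingers": 1}]}}

```text
time: 17.85
tool_pos: [0.3372, -0.3826, 0.1401]
tcp_rot: [2.848, 1.326, -0.001]
wrist_force: [-0.4, -0.1, -1.4]
width: 0.176
grip_force: 87.8
```

Request:
{"fn": "step_arm", "kwargs": {"commands": [{"dx": -0.014,"dy": 0,"dz": 0,"roll": 0,"fingers": 1},{"dx": -0.022,"dy": 0,"dz": 0,"roll": 0,"fingers": 1},{"dx": -0.022,"dy": 0,"dz": 0,"roll": 0,"fingers": 1},{"dx": -0.016,"dy": 0,"dz": 0,"roll": 0,"fingers": 1},{"dx": -0.004,"dy": 0,"dz": 0,"roll": 0,"fingers": 1},{"dx": 0.014,"dy": 0,"dz": 0,"roll": 0,"fingers": 1},{"dx": 0.038,"dy": 0,"dz": 0,"roll": 0,"fingers": 1},{"dx": 0.068,"dy": 0,"dz": 0,"roll": 0,"fingers": 1}]}}

```text
time: 18.85
tool_pos: [0.3843, -0.3269, 0.1401]
tcp_rot: [2.846, 1.331, 0.0]
wrist_force: [0.1, -0.3, -1.5]
width: 0.176
grip_force: 87.9
```

Request:
{"fn": "step_arm", "kwargs": {"commands": [{"dx": 0.036,"dy": 0,"dz": 0,"roll": 0,"fingers": 1},{"dx": 0.078,"dy": 0,"dz": 0,"roll": 0,"fingers": 1},{"dx": 0.128,"dy": 0,"dz": 0,"roll": 0,"fingers": 1},{"dx": 0.128,"dy": 0,"dz": 0,"roll": 0,"fingers": 1},{"dx": 0.128,"dy": 0,"dz": 0,"roll": 0,"fingers": 1},{"dx": 0.128,"dy": 0,"dz": 0,"roll": 0,"fingers": 1}]}}

```text
time: 19.6
tool_pos: [0.4647, -0.2305, 0.1399]
tcp_rot: [-2.846, -1.329, 0.001]
wrist_force: [0.5, -0.4, -2.4]
width: 0.171
grip_force: 87.9
```

```bash
python3 pan.py;python3 - <<'E'
from h import *
p=np.load("last.npz")["p"]; q,_,_=cam("scene"); cv2.imwrite("pics/m12.png",np.hstack([cv2.resize(p[0:240,160:480],(400,300)),cv2.resize(q[190:310,250:410],(400,300),interpolation=cv2.INTER_CUBIC)]))
E
```

```text
at [ 0.4647 -0.2305  0.1399] yaw 50.08 q6 0.19 F [ 0.5 -0.4 -2.4] -> dx -0.1103 dy -0.0064 dz -0.0351 roll 0.08
pan slope fwd deg 4.4 lat 0.01 z below TCP @nose -0.0629628934342626 @20mm -0.06973417974807593 amax 0.10856715725674201 11421
ball? [317. 187.] ahead 43.0 lat -0.5 [105 146 901]
ball? [331. 125.] ahead 74.5 lat 6.4 [ 36  38 994]
ball? [289. 129.] ahead 72.8 lat -13.8 [ 36  37 975]
```

The ramp always rolls the balls to the back wall. I'll use the "tablecloth" way instead: creep the pan forward over the cup, then snatch it back.

Request:
{"fn": "step_arm", "kwargs": {"commands": [{"dx": 0.002,"dy": 0,"dz": 0,"roll": 0,"fingers": 1},{"dx": 0.006,"dy": 0,"dz": 0,"roll": 0,"fingers": 1},{"dx": 0.012,"dy": -0.001,"dz": 0,"roll": 0,"fingers": 1},{"dx": 0.02,"dy": -0.002,"dz": 0,"roll": 0,"fingers": 1},{"dx": 0.029,"dy": -0.002,"dz": 0,"roll": 0,"fingers": 1},{"dx": 0.039,"dy": -0.002,"dz": 0,"roll": 0,"fingers": 1},{"dx": 0.049,"dy": -0.002,"dz": 0,"roll": 0,"fingers": 1},{"dx": 0.058,"dy": -0.002,"dz": 0,"roll": 0,"fingers": 1}]}}

```text
time: 20.7
tool_pos: [0.5014, -0.1839, 0.14]
tcp_rot: [2.846, 1.331, 0.0]
wrist_force: [-1.0, 0.0, -0.7]
width: 0.175
grip_force: 87.9
```

Request:
{"fn": "step_arm", "kwargs": {"commands": [{"dx": 0.007,"dy": 0,"dz": 0,"roll": 0,"fingers": 1},{"dx": 0.011,"dy": 0,"dz": 0,"roll": 0,"fingers": 1},{"dx": 0.013,"dy": 0,"dz": 0,"roll": 0,"fingers": 1},{"dx": 0.014,"dy": 0,"dz": 0,"roll": 0,"fingers": 1},{"dx": 0.014,"dy": 0,"dz": 0,"roll": 0,"fingers": 1}]}}

```text
time: 21.32
tool_pos: [0.5098, -0.174, 0.14]
tcp_rot: [2.846, 1.33, -0.0]
wrist_force: [-0.1, -0.2, -1.6]
width: 0.172
grip_force: 87.9
```

```bash
python3 pan.py;python3 - <<'E'
from h import *
s=read_state();M=R.from_rotvec(s["tcp_rot"]).as_matrix()
print("cup in tool",M.T@(np.array([.5385,-.1327,.066])-s["tool_pos"]))
E
python3 cup.py
```

```text
at [ 0.5098 -0.174   0.14  ] yaw 50.09 q6 0.32 F [-0.1 -0.2 -1.6] -> dx -0.1826 dy -0.0047 dz -0.0350 roll 0.09
pan slope fwd deg 4.44 lat 0.03 z below TCP @nose -0.06296657032882351 @20mm -0.06979233059752599 amax 0.10854292051828583 12075
ball? [318. 187.] ahead 43.1 lat 0.0 [106 146 894]
ball? [294. 216.] ahead 29.0 lat -12.4 [ 34  33 773]
ball? [333. 215.] ahead 29.2 lat 7.8 [ 33  32 773]
cup in tool [ 0.05010386 -0.00445878  0.07401012]
top cup [642.9 -57.2] (92.7722396850586, 28.95566177368164) 279
top lid ((510.5252990722656, -12.35287857055664), 27.56673812866211) 489 0.030671075621953037
scene cup [645.7 -71.8] (122.78472137451172, 33.15598678588867) 476
scene cup [ 531.2 -124.4] (55.69257736206055, 19.48296356201172) 112
scene lid ((508.7786560058594, -10.839320182800293), 27.818191528320312) 497 0.02710202333729772
```

Even creeping rolls them to the back wall at 29 mm ahead. I'll use a fast forward run with a hard stop and a small reversal, so they leave right at the nose above the cup.

Request:
{"fn": "step_arm", "kwargs": {"commands": [{"dx": -0.008,"dy": -0.002,"dz": 0,"roll": 0,"fingers": 1},{"dx": -0.024,"dy": -0.002,"dz": 0,"roll": 0,"fingers": 1},{"dx": -0.048,"dy": -0.002,"dz": 0,"roll": 0,"fingers": 1},{"dx": -0.08,"dy": -0.002,"dz": 0,"roll": 0,"fingers": 1},{"dx": -0.118,"dy": -0.002,"dz": 0,"roll": 0,"fingers": 1},{"dx": -0.156,"dy": -0.002,"dz": 0,"roll": 0,"fingers": 1},{"dx": -0.19,"dy": -0.002,"dz": 0,"roll": 0,"fingers": 1},{"dx": -0.216,"dy": -0.002,"dz": 0,"roll": 0,"fingers": 1}]}}

```text
time: 22.48
tool_pos: [0.3678, -0.3398, 0.1401]
tcp_rot: [2.847, 1.328, -0.001]
wrist_force: [-0.0, 0.0, -2.4]
width: 0.175
grip_force: 87.9
```

Request:
{"fn": "step_arm", "kwargs": {"commands": [{"dx": -0.016,"dy": 0,"dz": 0,"roll": 0,"fingers": 1},{"dx": -0.02,"dy": 0,"dz": 0,"roll": 0,"fingers": 1},{"dx": -0.02,"dy": 0,"dz": 0,"roll": 0,"fingers": 1},{"dx": -0.004,"dy": 0,"dz": 0,"roll": 0,"fingers": 1},{"dx": 0.036,"dy": 0,"dz": 0,"roll": 0,"fingers": 1},{"dx": 0.098,"dy": 0,"dz": 0,"roll": 0,"fingers": 1},{"dx": 0.16,"dy": 0,"dz": 0,"roll": 0,"fingers": 1},{"dx": 0.148,"dy": 0,"dz": 0,"roll": 0,"fingers": 1}]}}

```text
time: 23.48
tool_pos: [0.4685, -0.219, 0.1403]
tcp_rot: [-2.839, -1.344, -0.003]
wrist_force: [-1.2, -0.9, -2.0]
width: 0.178
grip_force: 87.8
```

Request:
{"fn": "step_arm", "kwargs": {"commands": [{"dx": -0.008,"dy": 0,"dz": 0,"roll": 0,"fingers": 1},{"dx": -0.01,"dy": 0,"dz": 0,"roll": 0,"fingers": 1},{"dx": -0.01,"dy": 0,"dz": 0,"roll": 0,"fingers": 1},{"dx": -0.01,"dy": 0,"dz": 0,"roll": 0,"fingers": 1}]}}

```text
time: 23.98
tool_pos: [0.4578, -0.2332, 0.14]
tcp_rot: [-2.847, -1.327, -0.0]
wrist_force: [0.3, -0.1, -1.2]
width: 0.174
grip_force: 87.8
```

```bash
python3 pan.py;python3 - <<'E'
from h import *
s=read_state();M=R.from_rotvec(s["tcp_rot"]).as_matrix()
print("cup in tool",M.T@(np.array([.5385,-.1327,.066])-s["tool_pos"]))
p=np.load("last.npz")["p"]; q,_,_=cam("scene"); cv2.imwrite("pics/m13.png",np.hstack([cv2.resize(p[0:240,160:480],(400,300)),cv2.resize(q[190:310,250:410],(400,300),interpolation=cv2.INTER_CUBIC)]))
E
```

```text
at [ 0.4578 -0.2332  0.14  ] yaw 49.98 q6 0.18 F [ 0.3 -0.1 -1.2] -> dx -0.1039 dy -0.0027 dz -0.0350 roll -0.02
pan slope fwd deg 4.43 lat 0.05 z below TCP @nose -0.06293042633520093 @20mm -0.06975508132320524 amax 0.10851293782198988 11195
ball? [330.  80.] ahead 94.4 lat 5.9 [  38   41 1120]
ball? [289. 101.] ahead 85.3 lat -13.6 [  38   40 1070]
ball? [282. 192.] ahead 40.5 lat -17.9 [ 66 146 489]
ball? [361. 182.] ahead 45.7 lat 21.6 [ 38 145 407]
cup in tool [ 0.12863162 -0.00277699  0.07405609]
```

Now at 94 and 85 mm ahead, so about 25 mm more travel is needed. I'll first creep forward to seat the balls at the back, then repeat with a stronger reversal and the turning point farther over the cup.

Request:
{"fn": "step_arm", "kwargs": {"commands": [{"dx": 0.01,"dy": 0,"dz": 0,"roll": 0,"fingers": 1},{"dx": 0.028,"dy": 0,"dz": 0,"roll": 0,"fingers": 1},{"dx": 0.042,"dy": -0.001,"dz": 0,"roll": 0,"fingers": 1},{"dx": 0.048,"dy": -0.001,"dz": 0,"roll": 0,"fingers": 1},{"dx": 0.05,"dy": -0.001,"dz": 0,"roll": 0,"fingers": 1},{"dx": 0.05,"dy": -0.001,"dz": 0,"roll": 0,"fingers": 1},{"dx": 0.05,"dy": -0.001,"dz": 0,"roll": 0,"fingers": 1},{"dx": 0.045,"dy": -0.001,"dz": 0,"roll": 0,"fingers": 1}]}}

```text
time: 25.08
tool_pos: [0.4862, -0.1975, 0.14]
tcp_rot: [2.846, 1.33, -0.0]
wrist_force: [-0.3, 0.2, -1.2]
width: 0.175
grip_force: 87.9
```

```bash
python3 pan.py
```

```text
at [ 0.4862 -0.1975  0.14  ] yaw 50.1 q6 0.26 F [-0.3  0.2 -1.2] -> dx -0.1494 dy -0.0018 dz -0.0350 roll 0.10
pan slope fwd deg 4.41 lat -0.01 z below TCP @nose -0.06294251120886245 @20mm -0.06972240309284124 amax 0.10857098715872462 12105
ball? [269. 154.] ahead 60.0 lat -24.1 [  8 125 254]
ball? [338. 200.] ahead 36.6 lat 9.7 [100 146 638]
ball? [293. 215.] ahead 29.2 lat -13.1 [ 33  33 769]
ball? [331. 215.] ahead 29.2 lat 6.7 [ 33  32 775]
```

Request:
{"fn": "step_arm", "kwargs": {"commands": [{"dx": -0.008,"dy": 0,"dz": 0,"roll": 0,"fingers": 1},{"dx": -0.024,"dy": 0,"dz": 0,"roll": 0,"fingers": 1},{"dx": -0.048,"dy": 0,"dz": 0,"roll": 0,"fingers": 1},{"dx": -0.08,"dy": 0,"dz": 0,"roll": 0,"fingers": 1},{"dx": -0.112,"dy": 0,"dz": 0,"roll": 0,"fingers": 1},{"dx": -0.142,"dy": 0,"dz": 0,"roll": 0,"fingers": 1},{"dx": -0.162,"dy": 0,"dz": 0,"roll": 0,"fingers": 1},{"dx": -0.174,"dy": 0,"dz": 0,"roll": 0,"fingers": 1}]}}

```text
time: 26.12
tool_pos: [0.3734, -0.3319, 0.14]
tcp_rot: [2.847, 1.328, -0.0]
wrist_force: [0.6, 0.2, -2.3]
width: 0.178
grip_force: 87.9
```

Request:
{"fn": "step_arm", "kwargs": {"commands": [{"dx": -0.004,"dy": 0,"dz": 0,"roll": 0,"fingers": 1},{"dx": -0.004,"dy": 0,"dz": 0,"roll": 0,"fingers": 1},{"dx": 0.012,"dy": 0,"dz": 0,"roll": 0,"fingers": 1},{"dx": 0.052,"dy": 0,"dz": 0,"roll": 0,"fingers": 1},{"dx": 0.114,"dy": 0,"dz": 0,"roll": 0,"fingers": 1},{"dx": 0.176,"dy": 0,"dz": 0,"roll": 0,"fingers": 1},{"dx": 0.142,"dy": 0,"dz": 0,"roll": 0,"fingers": 1},{"dx": 0.126,"dy": 0,"dz": 0,"roll": 0,"fingers": 1}]}}

```text
time: 27.12
tool_pos: [0.4563, -0.232, 0.1398]
tcp_rot: [-2.843, -1.336, 0.0]
wrist_force: [0.0, -0.9, -1.5]
width: 0.179
grip_force: 87.9
```

Request:
{"fn": "step_arm", "kwargs": {"commands": [{"dx": -0.006,"dy": 0,"dz": 0,"roll": 0,"fingers": 1},{"dx": -0.006,"dy": 0,"dz": 0,"roll": 0,"fingers": 1},{"dx": -0.006,"dy": 0,"dz": 0,"roll": 0,"fingers": 1}]}}

```text
time: 27.5
tool_pos: [0.4515, -0.2393, 0.1401]
tcp_rot: [2.848, 1.327, 0.001]
wrist_force: [0.1, -0.6, -1.2]
width: 0.173
grip_force: 87.9
```

```bash
python3 pan.py;python3 - <<'E'
from h import *
s=read_state();M=R.from_rotvec(s["tcp_rot"]).as_matrix()
print("cup in tool",M.T@(np.array([.5385,-.1327,.066])-s["tool_pos"]))
p=np.load("last.npz")["p"]; q,_,_=cam("scene"); cv2.imwrite("pics/m14.png",np.hstack([cv2.resize(p[0:240,160:480],(400,300)),cv2.resize(q[190:310,250:410],(400,300),interpolation=cv2.INTER_CUBIC)]))
E
```

```text
at [ 0.4515 -0.2393  0.1401] yaw 49.97 q6 0.16 F [ 0.1 -0.6 -1.2] -> dx -0.0951 dy -0.0018 dz -0.0349 roll -0.03
pan slope fwd deg 4.46 lat 0.05 z below TCP @nose -0.06290141553698775 @20mm -0.06976276166520008 amax 0.10855036237712773 13850
ball? [318. 188.] ahead 42.9 lat -0.2 [104 146 903]
cup in tool [ 0.13740977 -0.00190761  0.07412989]
```

Both balls have left the pan. I'll check that they landed in the cup.

View pics/m14.png

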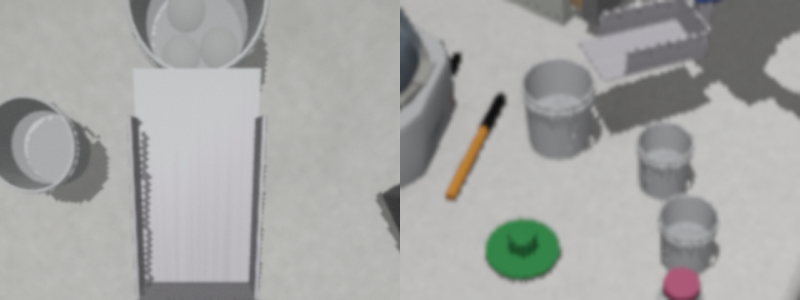

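All three balls are in the cup: (185,12), (182,52) and (218,47) in the left view. Next I'll take the scoop back to the tray.

Request:
{"fn": "step_arm", "kwargs": {"commands": [{"dx": 0,"dy": 0,"dz": -0.03,"roll": 0,"fingers": 1},{"dx": 0,"dy": 0,"dz": -0.06,"roll": -4,"fingers": 1},{"dx": 0.02,"dy": -0.005,"dz": -0.07,"roll": -13,"fingers": 1},{"dx": 0.05,"dy": -0.012,"dz": -0.07,"roll": -23,"fingers": 1},{"dx": 0.09,"dy": -0.022,"dz": -0.07,"roll": -33,"fingers": 1},{"dx": 0.13,"dy": -0.032,"dz": -0.07,"roll": -43,"fingers": 1},{"dx": 0.17,"dy": -0.042,"dz": -0.07,"roll": -53,"fingers": 1},{"dx": 0.21,"dy": -0.052,"dz": -0.07,"roll": -63,"fingers": 1}]}}

```text
time: 28.6
tool_pos: [0.5472, -0.043, 0.2101]
tcp_rot: [1.724, 2.626, 0.0]
wrist_force: [1.1, 0.1, -1.3]
width: 0.173
grip_force: 88.0
```

```bash
python3 -c "
from h import *
to(.636,.1370,.20,172.4)"
```

```text
at [ 0.5472 -0.043   0.2101] yaw 113.41 q6 -0.53 F [ 1.1  0.1 -1.3] -> dx 0.1299 dy 0.1530 dz 0.0101 roll -58.99
```

Request:
{"fn": "step_arm", "kwargs": {"commands": [{"dx": 0.03,"dy": 0.035,"dz": 0.002,"roll": -9,"fingers": 1},{"dx": 0.06,"dy": 0.07,"dz": 0.004,"roll": -19,"fingers": 1},{"dx": 0.09,"dy": 0.105,"dz": 0.006,"roll": -29,"fingers": 1},{"dx": 0.115,"dy": 0.135,"dz": 0.008,"roll": -39,"fingers": 1},{"dx": 0.126,"dy": 0.149,"dz": 0.01,"roll": -49,"fingers": 1},{"dx": 0.13,"dy": 0.153,"dz": 0.01,"roll": -56,"fingers": 1},{"dx": 0.13,"dy": 0.153,"dz": 0.01,"roll": -59,"fingers": 1},{"dx": 0.13,"dy": 0.153,"dz": 0.01,"roll": -59,"fingers": 1}]}}

```text
time: 29.6
tool_pos: [0.6363, 0.1356, 0.1997]
tcp_rot: [-0.217, -3.134, -0.0]
wrist_force: [-0.2, 0.0, -1.2]
width: 0.171
grip_force: 88.0
```

Run:
```python
from h import *
to(.636,.1370,.078,172.4)
p,d,c=cam("wrist");np.savez("last.npz",p=p,d=d,K=c["intrinsics"],W=c["world_to_cam"])
s=read_state();X=pts(d,c);M=R.from_rotvec(s["tcp_rot"]).as_matrix();e=X-s["tool_pos"];a=e@M[:,0];b=e@M[:,1]
h=cv2.cvtColor(p,cv2.COLOR_BGR2HSV)
z=X[...,2]
rim=(d>0)&(z>.031)&(z<.041)&(abs(b)<.06)&(h[...,1]<60)
for a0 in np.arange(-.02,.26,.02):
    m=rim&(abs(a-a0)<.008)
    if m.sum()>10: print("rim a",a0.round(2),(b[m].min()*1e3).round(1),(b[m].max()*1e3).round(1),"mid",((b[m].min()+b[m].max())*500).round(1),m.sum())
k=(d>0)&(a>.03)&(a<.085)&(abs(b)<.035)&(e[...,2]>-.075)&(e[...,2]<-.035)
for a0 in (.04,.05,.06,.07,.08):
    m=k&(abs(a-a0)<.005); print("scoop",a0,(b[m].min()*1e3).round(1),(b[m].max()*1e3).round(1))
```

```text
at [0.6363 0.1356 0.1997] yaw 172.07 q6 -1.26 F [-0.2  0.  -1.2] -> dx 0.0004 dy 0.0014 dz 0.1217 roll -0.33
rim a -0.02 -41.3 39.8 mid -0.7 301
rim a 0.1 -41.3 39.1 mid -1.1 58
rim a 0.12 -41.6 39.5 mid -1.0 181
rim a 0.14 -41.8 39.5 mid -1.1 749
rim a 0.16 -41.7 39.5 mid -1.1 624
scoop 0.04 -25.5 25.6
scoop 0.05 -25.6 25.4
scoop 0.06 -25.8 25.4
scoop 0.07 -25.6 25.5
scoop 0.08 -25.8 25.6
```

Request:
{"fn": "step_arm", "kwargs": {"commands": [{"dx": 0,"dy": -0.001,"dz": 0.01,"roll": 0,"fingers": 1},{"dx": 0,"dy": -0.001,"dz": 0.035,"roll": 0,"fingers": 1},{"dx": 0,"dy": -0.001,"dz": 0.065,"roll": 0,"fingers": 1},{"dx": 0,"dy": -0.001,"dz": 0.095,"roll": 0,"fingers": 1},{"dx": 0,"dy": -0.001,"dz": 0.112,"roll": 0,"fingers": 1},{"dx": 0,"dy": -0.001,"dz": 0.12,"roll": 0,"fingers": 1},{"dx": 0,"dy": -0.001,"dz": 0.123,"roll": 0,"fingers": 1},{"dx": 0,"dy": -0.001,"dz": 0.1245,"roll": 0,"fingers": 1}], "squeeze": 30}}

```text
time: 30.65
tool_pos: [0.6371, 0.1346, 0.0766]
tcp_rot: [0.216, 3.132, 0.001]
wrist_force: [0.5, 0.5, -1.3]
width: 0.174
grip_force: 88.0
```

Request:
{"fn": "step_arm", "kwargs": {"commands": [{"dx": 0,"dy": 0,"dz": 0,"roll": 0,"fingers": 0.55},{"dx": 0,"dy": 0,"dz": 0,"roll": 0,"fingers": 0.55},{"dx": 0,"dy": 0,"dz": 0,"roll": 0,"fingers": 0.3},{"dx": 0,"dy": 0,"dz": 0,"roll": 0,"fingers": 0},{"dx": 0,"dy": 0,"dz": 0,"roll": 0,"fingers": 0},{"dx": 0,"dy": 0,"dz": -0.02,"roll": 0,"fingers": 0},{"dx": 0,"dy": 0,"dz": -0.06,"roll": 0,"fingers": 0},{"dx": 0,"dy": 0,"dz": -0.12,"roll": 0,"fingers": 0}]}}

```text
time: 31.65
tool_pos: [0.6347, 0.1342, 0.1957]
tcp_rot: [-0.216, -3.131, 0.001]
wrist_force: [-0.0, 0.2, -0.3]
width: 0.506
grip_force: 0.0
```

```bash
python3 pan.py; python3 cup.py
python3 - <<'E'
from h import *
p,d,c=cam("wrist")
X=pts(d,c);h=cv2.cvtColor(p,cv2.COLOR_BGR2HSV);P=X[(h[...,0]>100)&(h[...,0]<128)&(h[...,1]>130)&(d>0)]
P=P[(P[:,2]>.05)&(P[:,2]<.14)&(abs(P[:,0]-.64)<.06)&(abs(P[:,1]-.137)<.05)];print("grip blue",P.mean(0),P[:,2].max(),len(P))
E
```

```text
at [0.6347 0.1342 0.1957] yaw 172.1 q6 -1.26 F [-0.   0.2 -0.3] -> dx 0.1821 dy -0.4747 dz 0.0219 roll 122.10
top cup [645.5 -74.9] (33.67913818359375, 128.77932739257812) 415
top cup [ 541.5 -132.2] (33.12350845336914, 60.10757827758789) 78
top cup [ 531.6 -134.4] (23.232376098632812, 56.42390441894531) 57
top lid ((546.7064819335938, 55.26286697387695), 103.53684997558594) 499 0.632333410469778
scene cup [644.1 -75.3] (129.95907592773438, 33.10321044921875) 501
scene cup [ 539.1 -133.5] (58.479042053222656, 60.861305236816406) 263
scene lid ((508.71917724609375, -11.00155258178711), 28.407175064086914) 495 0.028514522633852346
grip blue [0.62974435 0.1356438  0.10944889] 0.12222842841526155 1034Traceback (most recent call last):
  File "pan.py", line 9, in <module>
    f=A[A[:,2]<np.percentile(A[:,2],70)]
               ~~~~~~~~~~~~~^^^^^^^^^^^
    return _quantile_unchecked(
        a, q, axis, out, overwrite_input, method, keepdims, weights)
    return _ureduce(a,
                    func=_quantile_ureduce_func,
    ...<5 lines>...
                    overwrite_input=overwrite_input,
                    method=method)
    r = func(a, **kwargs)
    result = _quantile(arr,
                       quantiles=q,
    ...<2 lines>...
                       out=out,
                       weights=wgt)
    slices_having_nans = np.isnan(arr[-1, ...])
                                  ~~~^^^^^^^^^
IndexError: index -1 is out of bounds for axis 0 with size 0
```

Request:
{"fn": "step_arm", "kwargs": {"commands": [{"dx": 0.03,"dy": -0.05,"dz": -0.01,"roll": 0,"fingers": 0},{"dx": 0.06,"dy": -0.1,"dz": -0.005,"roll": 0,"fingers": 0},{"dx": 0.09,"dy": -0.15,"dz": 0,"roll": 0,"fingers": 0},{"dx": 0.099,"dy": -0.161,"dz": 0,"roll": 0,"fingers": 0},{"dx": 0.099,"dy": -0.161,"dz": 0,"roll": 0,"fingers": 0},{"dx": 0.099,"dy": -0.161,"dz": 0,"roll": 0,"fingers": 0}]}}

```text
time: 32.6
tool_pos: [0.5169, -0.0107, 0.1956]
tcp_rot: [0.216, 3.134, 0.001]
wrist_force: [-0.1, -1.0, -0.1]
width: 0.497
grip_force: 0.0
```

```bash
cat > lid.py <<'E'
from h import *
s=read_state();p,d,c=cam("wrist");np.savez("last.npz",p=p,d=d,K=c["intrinsics"],W=c["world_to_cam"])
X=pts(d,c);h=cv2.cvtColor(p,cv2.COLOR_BGR2HSV);g=((h[...,0]>45)&(h[...,0]<85)&(h[...,1]>90)).astype(np.uint8)
k=cv2.connectedComponentsWithStats(g);i=1+k[2][1:,4].argmax();m=k[1]==i;z=X[...,2]
print("px",k[3][i],k[2][i],"top z",np.percentile(z[m&(d>0)],[2,50,99]).round(4))
v,u=np.nonzero(m);zf=np.median(z[m&(d>0)])
P=np.array([ray(c,a,b,zf)[:2] for a,b in zip(u,v)])*1000
print("flange circle",cv2.minEnclosingCircle(P.astype(np.float32)),cv2.fitEllipse(P[cv2.convexHull(P.astype(np.float32),returnPoints=False)[:,0]].astype(np.float32)))
f=m&(d>0)&(abs(z-zf)<.003);print("flange depth pts",cv2.minEnclosingCircle((X[f][:,:2]*1000).astype(np.float32)))
zt=np.percentile(z[m&(d>0)],99);kn=m&(d>0)&(z>zt-.004);print("knob",cv2.minEnclosingCircle((X[kn][:,:2]*1000).astype(np.float32)),X[kn].mean(0))
e=cv2.fitEllipse(P[cv2.convexHull(P.astype(np.float32),returnPoints=False)[:,0]].astype(np.float32))[0]
to(e[0]/1000,e[1]/1000,.0125,s=s)
E
python3 lid.py
```

```text
px [315.10840198 208.64645799] [ 284  178   63   62 3035] top z [0.0071 0.0087 0.0256]
flange circle ((509.159912109375, -11.93448257446289), 28.171266555786133) ((508.9945373535156, -11.760557174682617), (55.18710708618164, 56.008056640625), 134.56256103515625)
flange depth pts ((509.22711181640625, -11.911529541015625), 28.233861923217773)
knob ((509.5992431640625, -11.503633499145508), 10.919880867004395) [ 0.50914351 -0.01153597  0.02423706]
at [ 0.5169 -0.0107  0.1956] yaw 172.13 q6 -1.5 F [-0.1 -1.  -0.1] -> dx 0.0078 dy -0.0022 dz 0.1831 roll 0.00
```

Request:
{"fn": "step_arm", "kwargs": {"commands": [{"dx": 0.0076,"dy": -0.0022,"dz": 0.04,"roll": 0,"fingers": 0},{"dx": 0.0076,"dy": -0.0022,"dz": 0.09,"roll": 0,"fingers": 0},{"dx": 0.0076,"dy": -0.0022,"dz": 0.14,"roll": 0,"fingers": 0},{"dx": 0.0076,"dy": -0.0022,"dz": 0.17,"roll": 0,"fingers": 0},{"dx": 0.0076,"dy": -0.0022,"dz": 0.183,"roll": 0,"fingers": 0},{"dx": 0.0076,"dy": -0.0022,"dz": 0.183,"roll": 0,"fingers": 0.3},{"dx": 0.0076,"dy": -0.0022,"dz": 0.183,"roll": 0,"fingers": 1},{"dx": 0.0076,"dy": -0.0022,"dz": 0.183,"roll": 0,"fingers": 1}], "squeeze": 30}}

```text
time: 33.65
tool_pos: [0.5097, -0.0127, 0.0141]
tcp_rot: [0.216, 3.131, -0.0]
wrist_force: [-0.6, -0.7, -0.5]
width: 0.214
grip_force: 29.3
```

Request:
{"fn": "step_arm", "kwargs": {"commands": [{"dx": 0,"dy": 0,"dz": 0,"roll": 0,"fingers": 1},{"dx": 0,"dy": 0,"dz": 0,"roll": 0,"fingers": 1},{"dx": 0,"dy": 0,"dz": -0.02,"roll": 0,"fingers": 1},{"dx": 0,"dy": 0,"dz": -0.06,"roll": 0,"fingers": 1},{"dx": 0,"dy": 0,"dz": -0.11,"roll": 0,"fingers": 1},{"dx": 0,"dy": 0,"dz": -0.14,"roll": 0,"fingers": 1},{"dx": 0,"dy": 0,"dz": -0.15,"roll": 0,"fingers": 1},{"dx": 0,"dy": 0,"dz": -0.15,"roll": 0,"fingers": 1}]}}

```text
time: 34.65
tool_pos: [0.5081, -0.0126, 0.1624]
tcp_rot: [0.216, 3.134, -0.0]
wrist_force: [0.3, 0.3, 0.0]
width: 0.216
grip_force: 29.4
```

```bash
python3 lid.py; python3 cup.py 2>&1 | grep "cup \[ *5"
```

```text
px [317.28257719 293.44019619] [ 252  240  131  124 8971] top z [0.1562 0.1576 0.1753]
flange circle ((507.3157958984375, -13.231341361999512), 28.940248489379883) ((507.2282409667969, -12.771183013916016), (55.89274978637695, 57.55037307739258), 88.4060287475586)
flange depth pts ((507.8664855957031, -12.253767967224121), 29.243749618530273)
knob ((509.04180908203125, -6.7524189949035645), 18.247283935546875) [ 0.50723788 -0.01263942  0.17350286]
at [ 0.5081 -0.0126  0.1624] yaw 172.1 q6 -1.51 F [0.3 0.3 0. ] -> dx 0.0009 dy -0.0003 dz 0.1499 roll 0.00
top cup [ 542.7 -133.2] (57.77000427246094, 27.5623836517334) 72
top cup [ 536.7 -132.2] (59.9025993347168, 28.479887008666992) 65
scene cup [ 536.9 -135.5] (33.693599700927734, 63.397254943847656) 141
```

```bash
cat > rim.py <<'E'
from h import *
s=read_state();p,d,c=cam("wrist");np.savez("last.npz",p=p,d=d,K=c["intrinsics"],W=c["world_to_cam"])
X=pts(d,c);z=X[...,2];S=cv2.cvtColor(p,cv2.COLOR_BGR2HSV)[...,1]
m=(d>0)&(z>.060)&(z<.072)&(np.hypot(X[...,0]-.5385,X[...,1]+.133)<.08)&(S<80)&(X[...,0]<.60)
P=X[m];print(len(P),P[:,2].max())
P=P[P[:,2]>np.percentile(P[:,2],50)-.002]
print("enclosing",cv2.minEnclosingCircle((P[:,:2]*1000).astype(np.float32)))
A=np.c_[2*P[:,:2],np.ones(len(P))];q=np.linalg.lstsq(A,(P[:,:2]**2).sum(1),rcond=None)[0];print("fit",q[:2].round(4),np.sqrt(q[2]+q[0]**2+q[1]**2).round(4))
ce=cv2.minEnclosingCircle((P[:,:2]*1000).astype(np.float32))[0]
to(ce[0]/1000,ce[1]/1000,.11,s=s)
E
python3 rim.py
```

```text
1311 0.0673290680002408
enclosing ((539.2279052734375, -133.73727416992188), 30.044326782226562)
fit [ 0.5391 -0.1334] 0.0285
at [ 0.5067 -0.0125  0.1604] yaw 172.1 q6 -1.51 F [-0.3  1.  -1.1] -> dx -0.0491 dy -0.1156 dz 0.0503 roll 0.00
```

Request:
{"fn": "step_arm", "kwargs": {"commands": [{"dx": -0.012,"dy": -0.03,"dz": 0,"roll": 0,"fingers": 1},{"dx": -0.03,"dy": -0.07,"dz": 0,"roll": 0,"fingers": 1},{"dx": -0.044,"dy": -0.105,"dz": 0,"roll": 0,"fingers": 1},{"dx": -0.048,"dy": -0.1155,"dz": 0,"roll": 0,"fingers": 1},{"dx": -0.048,"dy": -0.1155,"dz": 0.02,"roll": 0,"fingers": 1},{"dx": -0.048,"dy": -0.1155,"dz": 0.04,"roll": 0,"fingers": 1},{"dx": -0.048,"dy": -0.1155,"dz": 0.055,"roll": 0,"fingers": 1},{"dx": -0.048,"dy": -0.1155,"dz": 0.055,"roll": 0,"fingers": 1}]}}

```text
time: 35.85
tool_pos: [0.5382, -0.1326, 0.1055]
tcp_rot: [-0.215, -3.13, -0.002]
wrist_force: [0.1, -0.4, 0.1]
width: 0.212
grip_force: 29.4
```

```bash
python3 rim.py; python3 cup.py | grep -v "\[6"; python3 -c "
from h import *
to(.5391,-.1335,.0758)"
```

```text
647 0.06709149528255756
enclosing ((532.515625, -133.33456420898438), 28.536142349243164)
fit [ 0.5392 -0.1339] 0.0285
at [ 0.5382 -0.1326  0.1055] yaw 172.13 q6 -1.72 F [ 0.1 -0.4  0.1] -> dx 0.0055 dy -0.0015 dz -0.0045 roll 0.00
top lid ((518.3090209960938, -128.63363647460938), 24.412837982177734) 138 0.2684874198974654
scene cup [ 538.9 -132.9] (59.376766204833984, 53.191986083984375) 179
scene lid ((538.80078125, -131.65419006347656), 27.347850799560547) 258 0.12998828838398213
at [ 0.5404 -0.1335  0.1082] yaw 172.12 q6 -1.72 F [ 0.5 -0.2  0.7] -> dx 0.0013 dy -0.0002 dz 0.0323 roll 0.00
```

Request:
{"fn": "step_arm", "kwargs": {"commands": [{"dx": 0,"dy": -0.0005,"dz": 0.01,"roll": 0,"fingers": 1},{"dx": 0,"dy": -0.0005,"dz": 0.019,"roll": 0,"fingers": 1},{"dx": 0,"dy": -0.0005,"dz": 0.025,"roll": 0,"fingers": 1},{"dx": 0,"dy": -0.0005,"dz": 0.029,"roll": 0,"fingers": 1},{"dx": 0,"dy": -0.0005,"dz": 0.031,"roll": 0,"fingers": 1},{"dx": 0,"dy": -0.0005,"dz": 0.032,"roll": 0,"fingers": 1},{"dx": 0,"dy": -0.0005,"dz": 0.032,"roll": 0,"fingers": 1}]}}

```text
time: 36.88
tool_pos: [0.5398, -0.1341, 0.0756]
tcp_rot: [0.216, 3.134, -0.0]
wrist_force: [0.5, 0.6, 0.2]
width: 0.218
grip_force: 29.4
```

```bash
python3 lid.py
```

```text
px [316.98260002 293.24093982] [ 251  240  132  124 9023] top z [0.0694 0.0709 0.0887]
flange circle ((539.0081787109375, -134.58897399902344), 28.781530380249023) ((538.9031372070312, -134.341552734375), (56.20756912231445, 57.14081954956055), 86.36647033691406)
flange depth pts ((539.6863403320312, -134.16067504882812), 29.138517379760742)
knob ((532.6978759765625, -133.29812622070312), 22.84886932373047) [ 0.53894889 -0.134364    0.08670652]
at [ 0.5398 -0.1341  0.0756] yaw 172.1 q6 -1.72 F [0.5 0.6 0.2] -> dx 0.0009 dy -0.0004 dz 0.0631 roll 0.00
```

Request:
{"fn": "step_arm", "kwargs": {"commands": [{"dx": 0,"dy": 0,"dz": 0.0005,"roll": 0,"fingers": 1},{"dx": 0,"dy": 0,"dz": 0.0005,"roll": 0,"fingers": 0.45},{"dx": 0,"dy": 0,"dz": 0.0005,"roll": 0,"fingers": 0.3},{"dx": 0,"dy": 0,"dz": 0.0005,"roll": 0,"fingers": 0},{"dx": 0,"dy": 0,"dz": -0.02,"roll": 0,"fingers": 0},{"dx": 0,"dy": 0,"dz": -0.06,"roll": 0,"fingers": 0},{"dx": 0,"dy": 0,"dz": -0.11,"roll": 0,"fingers": -0.5},{"dx": 0,"dy": 0,"dz": -0.13,"roll": 0,"fingers": -1}]}}

```text
time: 37.92
tool_pos: [0.5416, -0.1346, 0.2092]
tcp_rot: [0.216, 3.129, -0.002]
wrist_force: [1.1, -0.8, 0.2]
width: 0.902
grip_force: 0.0
```

```bash
python3 lid.py
python3 - <<'E'
from h import *
f=np.load("last.npz");p=f["p"];c={"intrinsics":f["K"],"world_to_cam":f["W"]};d=f["d"];X=pts(d,c)
h=cv2.cvtColor(p,cv2.COLOR_BGR2HSV);g=(h[...,0]>45)&(h[...,0]<85)&(h[...,1]>90)&(d>0)&(abs(X[...,2]-.07)<.004)
P=X[g];P=P[np.hypot(*(P[:,:2]-np.median(P[:,:2],0)).T)>.013]
q=np.linalg.lstsq(np.c_[P[:,:2]-P[:,:2].mean(0),np.ones(len(P))],P[:,2],rcond=None)[0];print("lid tilt deg",np.degrees(np.arctan(q[:2])),"z",q[2],len(P))
# drawer: look from top & scene
for n in("top","scene"):
    p,d,c=cam(n);np.savez(n+"_now.npz",p=p,d=d);X=pts(d,c)
    m=(d>0)&(X[...,0]>.45)&(X[...,0]<.62)&(X[...,1]<-.25)&(X[...,1]>-.47)&(X[...,2]>.078)&(X[...,2]<.104)
    k=cv2.connectedComponentsWithStats(m.astype(np.uint8))
    for i in range(1,k[0]):
        if k[2][i,4]>20:
            P=X[k[1]==i]; print(n,k[3][i].round(),cv2.minAreaRect((P[:,:2]*1000).astype(np.float32)),P.mean(0).round(4),k[2][i,4])
E
```

```text
px [317.69017946 225.5057328 ] [ 282  190   73   72 4012] top z [0.0681 0.0697 0.0864]
flange circle ((539.2832641601562, -134.5876007080078), 28.388790130615234) ((539.1613159179688, -134.31268310546875), (55.563297271728516, 56.39657211303711), 96.14505767822266)
flange depth pts ((539.4008178710938, -134.58795166015625), 28.509443283081055)
knob ((539.8422241210938, -134.39215087890625), 10.82190227508545) [ 0.53928097 -0.13417536  0.08520578]
at [ 0.5416 -0.1346  0.2092] yaw 172.1 q6 -1.72 F [ 1.1 -0.8  0.2] -> dx 0.0036 dy 0.0002 dz 0.1967 roll 0.00
lid tilt deg [ 0.05806682 -0.01300059] z 0.06947170257479302 2956
top [403. 200.] ((600.942138671875, -270.87689208984375), (32.36201477050781, 14.143115043640137), 37.181270599365234) [ 0.6009 -0.2695  0.0912] 40
top [444. 234.] ((532.9817504882812, -349.6255798339844), (192.75045776367188, 49.61146545410156), 76.91048431396484) [ 0.5326 -0.3506  0.0941] 666
top [486. 217.] ((567.9082641601562, -438.22747802734375), (1.3179296255111694, 20.444602966308594), 78.73106384277344) [ 0.5693 -0.4385  0.0912] 25
scene [355. 130.] ((582.1173706054688, -441.89483642578125), (7.54377555847168, 39.66783905029297), 77.47029876708984) [ 0.5817 -0.442   0.0908] 70
scene [347. 158.] ((541.85498046875, -342.91729736328125), (205.8328399658203, 78.8646469116211), 65.67381286621094) [ 0.5524 -0.3302  0.0923] 863
```

The lid is flat and fully down (flange top at 69.7 mm, tilt below 0.1°). Now to the drawer.

Request:
{"fn": "step_arm", "kwargs": {"commands": [{"dx": -0.005,"dy": -0.04,"dz": -0.01,"roll": 9,"fingers": -1},{"dx": -0.01,"dy": -0.08,"dz": -0.02,"roll": 19,"fingers": -1},{"dx": -0.015,"dy": -0.12,"dz": -0.02,"roll": 29,"fingers": -0.5},{"dx": -0.02,"dy": -0.16,"dz": -0.02,"roll": 39,"fingers": 0},{"dx": -0.025,"dy": -0.19,"dz": -0.02,"roll": 49,"fingers": 0},{"dx": -0.03,"dy": -0.21,"dz": -0.02,"roll": 59,"fingers": 0},{"dx": -0.03,"dy": -0.21,"dz": -0.02,"roll": 69,"fingers": 0},{"dx": -0.03,"dy": -0.21,"dz": -0.02,"roll": 79,"fingers": 0}]}}

```text
time: 39.08
tool_pos: [0.539, -0.3458, 0.2215]
tcp_rot: [-2.164, -2.269, 0.001]
wrist_force: [-0.5, -0.5, 0.1]
width: 0.502
grip_force: 0.0
```

Request:
{"fn": "step_arm", "kwargs": {"commands": [{"dx": 0,"dy": 0,"dz": 0,"roll": 9,"fingers": 0},{"dx": 0,"dy": 0,"dz": 0,"roll": 12,"fingers": 0},{"dx": 0,"dy": 0,"dz": 0,"roll": 12,"fingers": 0}]}}

```text
time: 39.45
tool_pos: [0.5393, -0.3454, 0.2222]
tcp_rot: [-2.383, -2.04, 0.002]
wrist_force: [0.1, -0.3, -0.2]
width: 0.496
grip_force: 0.0
```

```bash
cat > drawer.py <<'E'
from h import *
s=read_state();to(.54,-.36,.23,80,s)
p,d,c=cam("wrist");np.savez("last.npz",p=p,d=d,K=c["intrinsics"],W=c["world_to_cam"]);X=pts(d,c)
B=(d>0)&(X[...,0]>.40)&(X[...,0]<.80)&(X[...,1]<-.22)&(X[...,1]>-.5)
for lo,hi,nm in((.084,.104,"handle"),(.108,.122,"front panel"),(.123,.136,"unit top")):
    m=(B&(X[...,2]>lo)&(X[...,2]<hi)).astype(np.uint8)
    k=cv2.connectedComponentsWithStats(m)
    for i in range(1,k[0]):
        if k[2][i,4]>150:
            P=X[k[1]==i];print(nm,k[3][i].round(),cv2.minAreaRect((P[:,:2]*1000).astype(np.float32)),P.mean(0).round(4),k[2][i,4])
cv2.imwrite("pics/dr.png",p)
E
python3 drawer.py
```

```text
at [ 0.5393 -0.3454  0.2222] yaw 81.14 q6 -0.45 F [ 0.1 -0.3 -0.2] -> dx -0.0143 dy 0.0029 dz -0.0079 roll 1.14
handle [301. 238.] ((531.6356201171875, -346.9421691894531), (178.7366485595703, 40.62322235107422), 80.29434204101562) [ 0.5256 -0.3476  0.0944] 3128
front panel [392. 181.] ((591.1090087890625, -325.2949523925781), (124.6054458618164, 1.7220172882080078), 80.23848724365234) [ 0.5928 -0.3132  0.1181] 354
front panel [348. 236.] ((558.3468017578125, -357.74664306640625), (193.60704040527344, 16.310895919799805), 80.36958312988281) [ 0.5592 -0.3479  0.1158] 5867
unit top [523. 234.] ((677.5819702148438, -378.42999267578125), (201.11276245117188, 189.82215881347656), 80.53951263427734) [ 0.672  -0.3603  0.1286] 64064
```

View pics/dr.png

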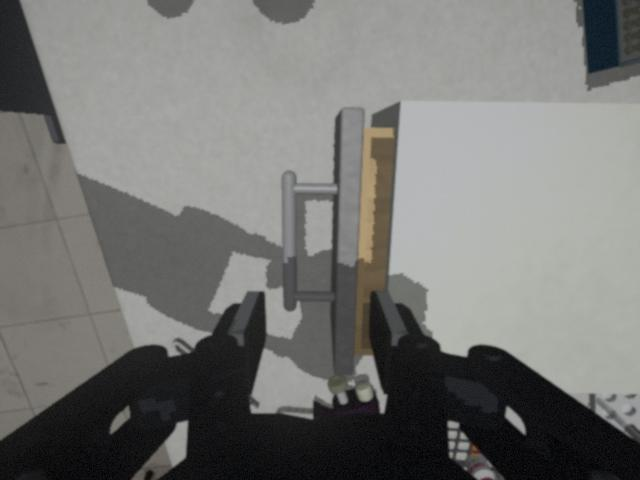

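The view shows the handle bar from (289,172) to (290,308), with the panel at column 348. The drawer is slightly ajar.

Run:
```python
from h import *
f=np.load("last.npz");c={"intrinsics":f["K"],"world_to_cam":f["W"]};d=f["d"];X=pts(d,c)
for px in((290,172),(290,240),(290,308)): print(px,ray(c,*px,.0965).round(4),X[px[1],px[0]].round(4))
m=np.zeros(d.shape,bool);m[195:290,280:300]=1;m&=(X[...,2]>.085)&(d>0)
print(X[m].mean(0),X[m][:,2].max())
ends=[ray(c,290,v,.0965)[:2] for v in(170,310)];b=np.mean(ends,0);print(b)
to(b[0],b[1],.076,80.4)
```

```text
(290, 172) [ 0.5263 -0.2971  0.0965] [ 0.5261 -0.2974  0.0934]
(290, 240) [ 0.5177 -0.3462  0.0965] [ 0.5175 -0.3465  0.0953]
(290, 308) [ 0.5081 -0.4005  0.0965] [ 0.5081 -0.4005  0.0965]
[ 0.51671017 -0.34785239  0.09485011] 0.09765319639176162
[ 0.51717072 -0.34897431]
at [ 0.5395 -0.3455  0.2227] yaw 81.16 q6 -0.45 F [ 0.  -0.3 -0.9] -> dx -0.0071 dy -0.0210 dz 0.1468 roll 0.76
```

Request:
{"fn": "step_arm", "kwargs": {"commands": [{"dx": -0.007,"dy": -0.0215,"dz": 0,"roll": 0.76,"fingers": 0.42},{"dx": -0.007,"dy": -0.0215,"dz": 0.04,"roll": 0.76,"fingers": 0.42},{"dx": -0.007,"dy": -0.0215,"dz": 0.08,"roll": 0.76,"fingers": 0.42},{"dx": -0.007,"dy": -0.0215,"dz": 0.11,"roll": 0.76,"fingers": 0.42},{"dx": -0.007,"dy": -0.0215,"dz": 0.13,"roll": 0.76,"fingers": 0.42},{"dx": -0.007,"dy": -0.0215,"dz": 0.143,"roll": 0.76,"fingers": 0.42},{"dx": -0.007,"dy": -0.0215,"dz": 0.147,"roll": 0.76,"fingers": 0.42},{"dx": -0.007,"dy": -0.0215,"dz": 0.147,"roll": 0.76,"fingers": 1}], "squeeze": 25}}

```text
time: 40.5
tool_pos: [0.5185, -0.35, 0.079]
tcp_rot: [2.4, 2.026, 0.0]
wrist_force: [0.9, -0.6, -8.5]
width: 0.118
grip_force: 25.7
```

Request:
{"fn": "step_arm", "kwargs": {"commands": [{"dx": 0,"dy": 0,"dz": 0,"roll": 0,"fingers": 1},{"dx": 0,"dy": 0,"dz": 0,"roll": 0,"fingers": 1}]}}

```text
time: 40.75
tool_pos: [0.5185, -0.35, 0.0789]
tcp_rot: [2.4, 2.026, 0.0]
wrist_force: [-0.7, -0.2, -2.8]
width: 0.117
grip_force: 25.9
```

Request:
{"fn": "step_arm", "kwargs": {"commands": [{"dx": 0,"dy": -0.008,"dz": 0,"roll": 0,"fingers": 1},{"dx": 0,"dy": -0.025,"dz": 0,"roll": 0,"fingers": 1},{"dx": 0,"dy": -0.045,"dz": 0,"roll": 0,"fingers": 1},{"dx": 0,"dy": -0.068,"dz": 0,"roll": 0,"fingers": 1},{"dx": 0,"dy": -0.09,"dz": 0,"roll": 0,"fingers": 1},{"dx": 0,"dy": -0.11,"dz": 0,"roll": 0,"fingers": 1},{"dx": 0,"dy": -0.122,"dz": 0,"roll": 0,"fingers": 1},{"dx": 0,"dy": -0.127,"dz": 0,"roll": 0,"fingers": 1}]}}

```text
time: 41.75
tool_pos: [0.3925, -0.3287, 0.0789]
tcp_rot: [2.4, 2.025, -0.0]
wrist_force: [1.2, -1.2, -1.7]
width: 0.113
grip_force: 26.0
```

Request:
{"fn": "step_arm", "kwargs": {"commands": [{"dx": 0,"dy": 0,"dz": 0,"roll": 0,"fingers": 1},{"dx": 0,"dy": 0,"dz": 0,"roll": 0,"fingers": 0.4},{"dx": 0,"dy": 0,"dz": 0,"roll": 0,"fingers": 0.4},{"dx": 0,"dy": 0,"dz": -0.04,"roll": 0,"fingers": 0.4},{"dx": 0,"dy": 0,"dz": -0.09,"roll": 0,"fingers": 0.3},{"dx": 0,"dy": 0,"dz": -0.14,"roll": 0,"fingers": 0},{"dx": 0,"dy": 0,"dz": -0.14,"roll": 0,"fingers": -0.5}]}}

```text
time: 42.62
tool_pos: [0.3961, -0.3306, 0.224]
tcp_rot: [2.393, 2.021, 0.003]
wrist_force: [0.3, 0.2, -0.0]
width: 0.697
grip_force: 0.0
```

```bash
python3 drawer.py; python3 cup.py | grep -v "\[ *6"
```

```text
at [ 0.3961 -0.3306  0.224 ] yaw 80.37 q6 -0.58 F [ 0.3  0.2 -0. ] -> dx -0.0049 dy 0.1468 dz -0.0047 roll 0.37
handle [597.  99.] ((611.1727294921875, -271.72259521484375), (12.145011901855469, 25.27579689025879), 80.25569915771484) [ 0.6013 -0.2707  0.0938] 437
handle [344. 208.] ((409.2053527832031, -332.01318359375), (191.1223602294922, 36.855525970458984), 80.27685546875) [ 0.4193 -0.3186  0.0942] 1763
handle [526. 121.] ((554.151611328125, -277.2361145019531), (0.13311052322387695, 125.27066802978516), 80.36833953857422) [ 0.5539 -0.2772  0.0925] 179
handle [508. 326.] ((539.488525390625, -434.96136474609375), (2.407679319381714, 111.46504974365234), 80.34626770019531) [ 0.5362 -0.4345  0.0941] 1555
handle [552. 345.] ((571.5166015625, -452.8418273925781), (16.201284408569336, 9.059890747070312), 39.16780090332031) [ 0.5695 -0.4559  0.0977] 152
front panel [598. 216.] ((586.4159545898438, -362.8960876464844), (200.35162353515625, 7.03301477432251), 80.48889923095703) [ 0.5866 -0.3503  0.1181] 2070
front panel [372. 221.] ((435.06085205078125, -337.23583984375), (194.13507080078125, 17.1119441986084), 80.39080810546875) [ 0.4353 -0.3269  0.1156] 6130
unit top [616. 267.] ((585.8349609375, -367.82391357421875), (47.623085021972656, 205.84579467773438), 3.064326763153076) [ 0.5934 -0.3837  0.1282] 11302
top lid ((558.2334594726562, -129.8101043701172), 45.395652770996094) 455 0.09101366040632808
scene cup [ 538.6 -129.7] (58.9035530090332, 32.66219711303711) 152
scene lid ((538.9979248046875, -132.83006286621094), 26.955665588378906) 362 0.08824779392979121
```

The drawer is open about 143 mm. Now the cup.

Request:
{"fn": "step_arm", "kwargs": {"commands": [{"dx": 0.03,"dy": 0.015,"dz": 0,"roll": -9,"fingers": -1},{"dx": 0.07,"dy": 0.035,"dz": 0,"roll": -19,"fingers": -1},{"dx": 0.11,"dy": 0.055,"dz": 0,"roll": -29,"fingers": -1},{"dx": 0.15,"dy": 0.075,"dz": 0,"roll": -39,"fingers": -1},{"dx": 0.18,"dy": 0.09,"dz": 0,"roll": -49,"fingers": -1},{"dx": 0.205,"dy": 0.102,"dz": 0,"roll": -59,"fingers": -1},{"dx": 0.2177,"dy": 0.1083,"dz": 0,"roll": -69,"fingers": -1},{"dx": 0.2177,"dy": 0.1083,"dz": 0,"roll": -79,"fingers": -1}]}}

```text
time: 43.78
tool_pos: [0.5356, -0.1304, 0.2156]
tcp_rot: [-0.551, -3.088, -0.001]
wrist_force: [0.8, -0.2, -0.6]
width: 1.001
grip_force: 0.0
```

Request:
{"fn": "step_arm", "kwargs": {"commands": [{"dx": 0,"dy": 0,"dz": 0,"roll": -10,"fingers": -1},{"dx": 0,"dy": 0,"dz": 0,"roll": -12.6,"fingers": -1},{"dx": 0,"dy": 0,"dz": 0,"roll": -12.6,"fingers": -1}]}}

```text
time: 44.15
tool_pos: [0.5351, -0.1315, 0.2161]
tcp_rot: [-0.221, -3.13, -0.002]
wrist_force: [1.2, 0.6, -0.2]
width: 0.996
grip_force: 0.0
```

```bash
sed -i 's/,.0125,s=s/,.022,s=s/' lid.py; python3 lid.py
```

```text
px [314.57466667 233.9264    ] [ 280  200   70   69 3750] top z [0.0682 0.0697 0.0863]
flange circle ((539.2986450195312, -134.62098693847656), 28.42599868774414) ((539.230224609375, -134.50384521484375), (55.15886688232422, 56.66732406616211), 95.6196060180664)
flange depth pts ((539.5028686523438, -134.6094512939453), 28.517982482910156)
knob ((539.7451171875, -134.1493682861328), 10.989760398864746) [ 0.53917366 -0.13422202  0.08514474]
at [ 0.5351 -0.1315  0.2161] yaw 171.92 q6 -1.72 F [ 1.2  0.6 -0.2] -> dx -0.0053 dy -0.0025 dz 0.1940 roll 0.00
```

Request:
{"fn": "step_arm", "kwargs": {"commands": [{"dx": -0.0045,"dy": -0.002,"dz": 0.04,"roll": 0,"fingers": -1},{"dx": -0.0045,"dy": -0.002,"dz": 0.085,"roll": 0,"fingers": -1},{"dx": -0.0045,"dy": -0.002,"dz": 0.125,"roll": 0,"fingers": -1},{"dx": -0.0045,"dy": -0.002,"dz": 0.155,"roll": 0,"fingers": -1},{"dx": -0.0045,"dy": -0.002,"dz": 0.18,"roll": 0,"fingers": -1},{"dx": -0.0045,"dy": -0.002,"dz": 0.191,"roll": 0,"fingers": -1},{"dx": -0.0045,"dy": -0.002,"dz": 0.194,"roll": 0,"fingers": -1},{"dx": -0.0045,"dy": -0.002,"dz": 0.194,"roll": 0,"fingers": -0.6}], "squeeze": 40}}

```text
time: 45.2
tool_pos: [0.5412, -0.1348, 0.0251]
tcp_rot: [0.221, 3.133, -0.0]
wrist_force: [0.4, -0.5, 0.1]
width: 0.816
grip_force: 0.0
```

Request:
{"fn": "step_arm", "kwargs": {"commands": [{"dx": 0,"dy": 0,"dz": 0,"roll": 0,"fingers": 0},{"dx": 0,"dy": 0,"dz": 0,"roll": 0,"fingers": 1},{"dx": 0,"dy": 0,"dz": 0,"roll": 0,"fingers": 1},{"dx": 0,"dy": 0,"dz": 0,"roll": 0,"fingers": 1}]}}

```text
time: 45.7
tool_pos: [0.5418, -0.1349, 0.0259]
tcp_rot: [0.221, 3.131, -0.001]
wrist_force: [0.3, 0.5, 6.4]
width: 0.687
grip_force: 43.3
```

Request:
{"fn": "step_arm", "kwargs": {"commands": [{"dx": 0,"dy": 0,"dz": -0.006,"roll": 0,"fingers": 1},{"dx": 0,"dy": 0,"dz": -0.02,"roll": 0,"fingers": 1},{"dx": 0,"dy": 0,"dz": -0.04,"roll": 0,"fingers": 1},{"dx": 0,"dy": 0,"dz": -0.065,"roll": 0,"fingers": 1},{"dx": 0,"dy": 0,"dz": -0.095,"roll": 0,"fingers": 1},{"dx": 0,"dy": 0,"dz": -0.12,"roll": 0,"fingers": 1},{"dx": 0,"dy": 0,"dz": -0.138,"roll": 0,"fingers": 1},{"dx": 0,"dy": 0,"dz": -0.145,"roll": 0,"fingers": 1}]}}

```text
time: 46.7
tool_pos: [0.5411, -0.1349, 0.171]
tcp_rot: [0.221, 3.132, -0.001]
wrist_force: [-0.4, -0.2, -1.3]
width: 0.689
grip_force: 43.3
```

```bash
python3 lid.py; python3 -c "
from h import *
to(.4962,-.3475,.17,170.4)"
```

```text
px [317.3696978  353.77166394] [  221   279   193   144 21972] top z [0.2135 0.215  0.2434]
flange circle ((538.5296630859375, -134.58917236328125), 29.378698348999023) ((537.0633544921875, -134.58705139160156), (54.60491180419922, 57.907291412353516), 169.09915161132812)
flange depth pts ((539.4210205078125, -134.9534454345703), 29.830934524536133)
knob ((523.844482421875, -132.64028930664062), 21.425111770629883) [ 0.52956597 -0.13274203  0.2438211 ]
at [ 0.5411 -0.1349  0.171 ] yaw 171.94 q6 -1.72 F [-0.4 -0.2 -1.3] -> dx 0.0043 dy -0.0002 dz 0.1490 roll 0.00
at [ 0.5412 -0.1349  0.1711] yaw 171.94 q6 -1.72 F [ 0.3 -0.5 -0.9] -> dx 0.0147 dy -0.2168 dz 0.0012 roll 1.54
```

Request:
{"fn": "step_arm", "kwargs": {"commands": [{"dx": 0.001,"dy": -0.012,"dz": 0,"roll": 0,"fingers": 1},{"dx": 0.003,"dy": -0.037,"dz": 0,"roll": 0.5,"fingers": 1},{"dx": 0.005,"dy": -0.072,"dz": 0,"roll": 1,"fingers": 1},{"dx": 0.008,"dy": -0.112,"dz": 0,"roll": 1.5,"fingers": 1},{"dx": 0.011,"dy": -0.152,"dz": 0,"roll": 1.5,"fingers": 1},{"dx": 0.013,"dy": -0.187,"dz": 0,"roll": 1.5,"fingers": 1},{"dx": 0.0147,"dy": -0.208,"dz": 0,"roll": 1.5,"fingers": 1},{"dx": 0.0147,"dy": -0.217,"dz": 0,"roll": 1.5,"fingers": 1}]}}

```text
time: 47.75
tool_pos: [0.4946, -0.3483, 0.1684]
tcp_rot: [-0.264, -3.129, -0.002]
wrist_force: [0.1, 0.6, -1.5]
width: 0.689
grip_force: 43.3
```

Run:
```python
from h import *
to(.4962,-.3475,.0485,170.4)
s=read_state();print(s["grip_force"],s["width"])
p,d,c=cam("wrist");cv2.imwrite("pics/pl.png",p);X=pts(d,c);u=np.array([.986,-.1668]);v=np.array([.1668,.986]);H=np.array([.3927,-.33])
a=(X[...,:2]-H)@u;b=(X[...,:2]-H)@v
for lo,hi,n in((.01,.034,"floor"),(.098,.125,"panel/walls"),(.06,.08,"divider?")):
    m=(d>0)&(X[...,2]>lo)&(X[...,2]<hi)&(a>0)&(a<.19)&(abs(b)<.1)
    print(n,m.sum(),np.percentile(a[m],[1,50,99]).round(3),np.percentile(b[m],[1,50,99]).round(3),np.median(X[m][:,2]).round(4)) if m.sum()>20 else 0
p,d,c=cam("top");X=pts(d,c);a=(X[...,:2]-H)@u;b=(X[...,:2]-H)@v
m=(d>0)&(X[...,2]>.105)&(X[...,2]<.125)&(a>0.02)&(a<.08)&(abs(b)<.1);print("top panel",m.sum(),np.percentile(a[m],[2,50,98]).round(3),np.percentile(b[m],[2,98]).round(3))
```

```text
at [ 0.4946 -0.3483  0.1684] yaw 170.35 q6 -2.06 F [ 0.1  0.6 -1.5] -> dx -0.0016 dy 0.0009 dz 0.1199 roll -0.05
43.3219157862186 0.6889977911810343
floor 17784 [0.065 0.097 0.157] [-0.079  0.002  0.079] 0.0216
panel/walls 19662 [0.035 0.047 0.146] [-0.092  0.     0.093] 0.115
divider? 2561 [0.06  0.101 0.15 ] [-0.079  0.079  0.08 ] 0.0706
top panel 435 [0.035 0.046 0.076] [-0.093  0.097]
```

Request:
{"fn": "step_arm", "kwargs": {"commands": [{"dx": 0,"dy": 0,"dz": 0.012,"roll": 0,"fingers": 1},{"dx": 0,"dy": 0,"dz": 0.035,"roll": 0,"fingers": 1},{"dx": 0,"dy": 0,"dz": 0.06,"roll": 0,"fingers": 1},{"dx": 0,"dy": 0,"dz": 0.085,"roll": 0,"fingers": 1},{"dx": 0,"dy": 0,"dz": 0.103,"roll": 0,"fingers": 1},{"dx": 0,"dy": 0,"dz": 0.113,"roll": 0,"fingers": 1},{"dx": 0,"dy": 0,"dz": 0.118,"roll": 0,"fingers": 1},{"dx": 0,"dy": 0,"dz": 0.12,"roll": 0,"fingers": 1}]}}

```text
time: 48.85
tool_pos: [0.496, -0.3477, 0.0499]
tcp_rot: [0.262, 3.13, -0.001]
wrist_force: [0.8, 0.1, -1.0]
width: 0.683
grip_force: 43.3
```

Request:
{"fn": "step_arm", "kwargs": {"commands": [{"dx": 0,"dy": 0,"dz": 0.001,"roll": 0,"fingers": 1}]}}

```text
time: 48.98
tool_pos: [0.4961, -0.3479, 0.0492]
tcp_rot: [0.262, 3.129, -0.001]
wrist_force: [-0.4, 0.3, -1.3]
width: 0.687
grip_force: 43.3
```

Request:
{"fn": "step_arm", "kwargs": {"commands": [{"dx": 0,"dy": 0,"dz": 0.001,"roll": 0,"fingers": 1},{"dx": 0,"dy": 0,"dz": 0.0015,"roll": 0,"fingers": 1},{"dx": 0,"dy": 0,"dz": 0.0015,"roll": 0,"fingers": -0.55},{"dx": 0,"dy": 0,"dz": 0.0015,"roll": 0,"fingers": -0.8},{"dx": 0,"dy": 0,"dz": 0.0015,"roll": 0,"fingers": -0.8},{"dx": 0,"dy": 0,"dz": -0.02,"roll": 0,"fingers": -0.8},{"dx": 0,"dy": 0,"dz": -0.06,"roll": 0,"fingers": -0.8},{"dx": 0,"dy": 0,"dz": -0.11,"roll": 0,"fingers": -0.8}]}}

```text
time: 49.98
tool_pos: [0.4945, -0.3467, 0.1581]
tcp_rot: [-0.262, -3.128, -0.003]
wrist_force: [1.1, -0.2, -0.1]
width: 0.899
grip_force: 0.0
```

Request:
{"fn": "step_arm", "kwargs": {"commands": [{"dx": 0,"dy": 0,"dz": -0.04,"roll": 0,"fingers": 0},{"dx": 0,"dy": 0,"dz": -0.05,"roll": 0,"fingers": 0.4},{"dx": 0,"dy": 0,"dz": -0.05,"roll": 0,"fingers": 1}]}}

```text
time: 50.35
tool_pos: [0.4957, -0.3476, 0.2087]
tcp_rot: [0.262, 3.13, -0.001]
wrist_force: [0.4, -1.0, -0.7]
width: 0.261
grip_force: 0.0
```

```bash
python3 lid.py
python3 - <<'E'
from h import *
f=np.load("last.npz");p=f["p"];c={"intrinsics":f["K"],"world_to_cam":f["W"]};d=f["d"];X=pts(d,c)
h=cv2.cvtColor(p,cv2.COLOR_BGR2HSV);g=(h[...,0]>45)&(h[...,0]<85)&(h[...,1]>90)&(d>0)&(abs(X[...,2]-.092)<.006)
P=X[g];P=P[np.hypot(*(P[:,:2]-np.median(P[:,:2],0)).T)>.013]
q=np.linalg.lstsq(np.c_[P[:,:2]-P[:,:2].mean(0),np.ones(len(P))],P[:,2],rcond=None)[0];print("lid tilt deg",np.degrees(np.arctan(q[:2])),"z",q[2],len(P))
to(.37,-.327,.2,80.4)
E
```

```text
px [319.09734889 234.82948038] [ 280  197   79   77 4715] top z [0.0901 0.0917 0.1084]
flange circle ((494.2796936035156, -346.79156494140625), 28.57698631286621) ((494.27740478515625, -346.39361572265625), (55.89881134033203, 56.71578598022461), 92.04640197753906)
flange depth pts ((494.47100830078125, -346.709716796875), 28.658958435058594)
knob ((494.4749755859375, -346.32818603515625), 10.962798118591309) [ 0.49396898 -0.34626118  0.10716746]
at [ 0.4957 -0.3476  0.2087] yaw 170.44 q6 -2.06 F [ 0.4 -1.  -0.7] -> dx 0.0017 dy 0.0010 dz 0.1867 roll 0.00
lid tilt deg [-0.0611602   0.03004228] z 0.09148649991531374 3489
at [ 0.4949 -0.347   0.2072] yaw 170.44 q6 -2.06 F [ 0.7 -0.3 -0.7] -> dx 0.1265 dy -0.0010 dz 0.0074 roll 90.04
```

The cup stands upright in the front compartment with its lid flat. I'll close the drawer by pushing the bar with shut fingers.

Request:
{"fn": "step_arm", "kwargs": {"commands": [{"dx": 0.05,"dy": 0,"dz": 0,"roll": 0,"fingers": 1},{"dx": 0.11,"dy": 0,"dz": 0,"roll": 0,"fingers": 1},{"dx": 0.1395,"dy": 0,"dz": 0.01,"roll": 0,"fingers": 1},{"dx": 0.1395,"dy": 0,"dz": 0.05,"roll": 0,"fingers": 1},{"dx": 0.1395,"dy": 0,"dz": 0.1,"roll": 0,"fingers": 1},{"dx": 0.1395,"dy": 0,"dz": 0.128,"roll": 0,"fingers": 1},{"dx": 0.1395,"dy": 0,"dz": 0.128,"roll": 0,"fingers": 1}]}}

```text
time: 51.28
tool_pos: [0.3546, -0.321, 0.0758]
tcp_rot: [-0.261, -3.123, -0.011]
wrist_force: [-0.6, -0.2, 0.2]
width: -0.002
grip_force: 0.0
```

Request:
{"fn": "step_arm", "kwargs": {"commands": [{"dx": -0.006,"dy": 0,"dz": 0,"roll": 0,"fingers": 1},{"dx": -0.014,"dy": 0,"dz": 0,"roll": 0,"fingers": 1},{"dx": -0.024,"dy": 0,"dz": 0,"roll": 0,"fingers": 1},{"dx": -0.036,"dy": 0,"dz": 0,"roll": 0,"fingers": 1},{"dx": -0.05,"dy": 0,"dz": 0,"roll": 0,"fingers": 1},{"dx": -0.066,"dy": 0,"dz": 0,"roll": 0,"fingers": 1},{"dx": -0.084,"dy": 0,"dz": 0,"roll": 0,"fingers": 1},{"dx": -0.102,"dy": 0,"dz": 0,"roll": 0,"fingers": 1}]}}

```text
time: 52.28
tool_pos: [0.4599, -0.3414, 0.0804]
tcp_rot: [-0.262, -3.131, -0.0]
wrist_force: [-1.3, -0.7, 1.2]
width: -0.001
grip_force: 0.8
```

Request:
{"fn": "step_arm", "kwargs": {"commands": [{"dx": -0.016,"dy": 0,"dz": 0,"roll": 0,"fingers": 1},{"dx": -0.028,"dy": 0,"dz": 0,"roll": 0,"fingers": 1},{"dx": -0.037,"dy": 0,"dz": 0,"roll": 0,"fingers": 1},{"dx": -0.043,"dy": 0,"dz": 0,"roll": 0,"fingers": 1},{"dx": -0.047,"dy": 0,"dz": 0,"roll": 0,"fingers": 1},{"dx": -0.05,"dy": 0,"dz": 0,"roll": 0,"fingers": 1},{"dx": -0.052,"dy": 0,"dz": 0,"roll": 0,"fingers": 1}]}}

```text
time: 53.15
tool_pos: [0.5097, -0.3498, 0.0804]
tcp_rot: [-0.262, -3.13, -0.0]
wrist_force: [-2.3, 0.4, 0.3]
width: 0.0
grip_force: 0.5
```

Request:
{"fn": "step_arm", "kwargs": {"commands": [{"dx": -0.003,"dy": 0,"dz": 0,"roll": 0,"fingers": 1},{"dx": -0.006,"dy": 0,"dz": 0,"roll": 0,"fingers": 1},{"dx": -0.008,"dy": 0,"dz": 0,"roll": 0,"fingers": 1},{"dx": -0.01,"dy": 0,"dz": 0,"roll": 0,"fingers": 1}]}}

```text
time: 53.65
tool_pos: [0.5194, -0.3514, 0.0804]
tcp_rot: [-0.261, -3.129, -0.0]
wrist_force: [-5.9, 1.5, 1.6]
width: -0.002
grip_force: 2.6
```

Request:
{"fn": "step_arm", "kwargs": {"commands": [{"dx": -0.002,"dy": 0,"dz": 0,"roll": 0,"fingers": 1},{"dx": -0.004,"dy": 0,"dz": 0,"roll": 0,"fingers": 1}]}}

```text
time: 53.9
tool_pos: [0.5195, -0.3514, 0.0803]
tcp_rot: [-0.26, -3.122, -0.003]
wrist_force: [-16.7, 2.1, 9.4]
width: -0.003
grip_force: 8.5
```

The push has met the end stop at 17 N. I'll back off, rise clear and check.

Request:
{"fn": "step_arm", "kwargs": {"commands": [{"dx": 0.008,"dy": 0,"dz": 0,"roll": 0,"fingers": 1},{"dx": 0.03,"dy": 0,"dz": 0,"roll": 0,"fingers": 1},{"dx": 0.05,"dy": 0,"dz": 0,"roll": 0,"fingers": 1},{"dx": 0.06,"dy": 0,"dz": -0.04,"roll": 0,"fingers": 1},{"dx": 0.06,"dy": 0,"dz": -0.09,"roll": 0,"fingers": 1},{"dx": 0.06,"dy": 0,"dz": -0.14,"roll": 0,"fingers": 1},{"dx": 0.06,"dy": 0,"dz": -0.15,"roll": 0,"fingers": 1}]}}

```text
time: 54.78
tool_pos: [0.4673, -0.3442, 0.2362]
tcp_rot: [0.261, 3.122, -0.009]
wrist_force: [0.8, -0.2, -1.0]
width: -0.006
grip_force: 0.0
```

```bash
python3 drawer.py
python3 - <<'E'
from h import *
p,d,c=cam("wrist");q,_,_=cam("scene");r,_,_=cam("top")
cv2.imwrite("pics/end.png",np.hstack([q[80:480,60:460],r[60:460,120:520]]))
E
```

```text
at [ 0.4673 -0.3442  0.2362] yaw 170.44 q6 -2.08 F [ 0.8 -0.2 -1. ] -> dx -0.0743 dy -0.0035 dz 0.0069 roll 90.44
handle [265. 323.] ((541.2509765625, -404.4721984863281), (28.75086212158203, 67.36526489257812), 46.06276321411133) [ 0.5415 -0.4028  0.0935] 886
handle [372. 322.] ((555.6472778320312, -311.59088134765625), (66.06146240234375, 33.410736083984375), 23.98331642150879) [ 0.5553 -0.3131  0.0937] 977
unit top [318. 406.] ((601.5931396484375, -367.98858642578125), (12.109261512756348, 28.623411178588867), 82.2217788696289) [ 0.6024 -0.3677  0.1286] 350
unit top [201. 404.] ((585.34375, -458.7314758300781), (9.97921371459961, 17.823759078979492), 78.9371566772461) [ 0.5851 -0.4587  0.1286] 170
unit top [437. 405.] ((617.6889038085938, -273.8141784667969), (24.422237396240234, 10.77168083190918), 44.084049224853516) [ 0.6174 -0.2741  0.1287] 260
```

View pics/end.png

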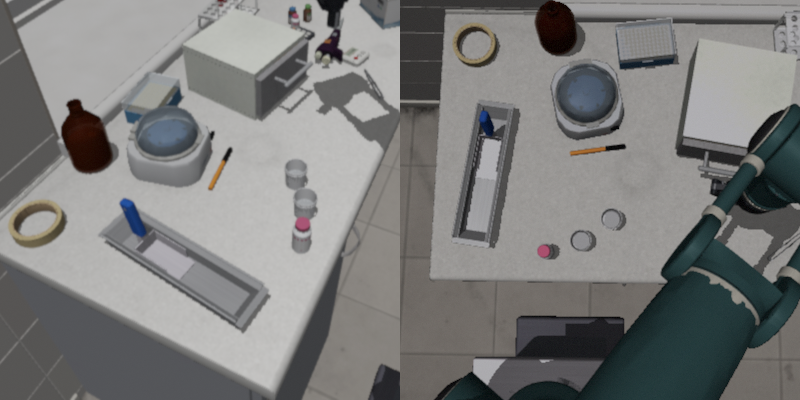

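The end view shows the drawer shut flush at (262,75), the scoop upright in the empty tray at (135,225), and the pen and vial where they were. I'm handing the job in.

```bash
python3 -c "
from h import *
print(finish_job())"
```

```text
the job is handed in; nothing more can be done
None
```

The job is handed in at about 55 s of the 210 s limit: all three balls were moved with the scoop into the cup, the scoop stands upright in the empty tray, and the lidded cup is upright in the front compartment with the drawer pushed to its stop.

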